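# Refill a knob display tray and slide it into its shelf bay

### The job

Lift the top tray off the pile and set it down flat on the bench in front of the shelf, its sample knobs towards the robot and its rear end between the two guide strips, not yet under the shelf. Then put every loose knob from the carton into the tray, each kind in the compartment whose front carries that sample: round white ones on the left seen from the robot, square wooden ones on the right. When all are in, slide the tray in under the shelf until it is fully home against the back stop, and leave the lower tray, crate, plant and screwdriver where they are.

Things in the scene. Friction and masses are not known exactly. Their poses are not given: they have to be found in the camera images.
- tray: Top tray of the pile, the one to use: light-wood open tray, 160 mm deep (x), 210 wide (y), 50 high, floor 6, walls 8; a 10 mm divider along x at y = 0, rim-high, makes two compartments 144 x 92 mm. Origin: centre of underside, z up. Front is -x, with two fixed sample knobs sticking out 22 mm, 27 mm up: round white at y +62, square dark wood at y -62 mm. 0.4 kg.
- tray_grip (a point): Point on the top edge of that tray's divider, at the tray's middle, 50 mm above its underside: the 10 mm divider can be pinched here from above (across the tray's y) to lift the tray.
- tray_left (a point): Centre of the floor (6 mm above the underside) of that tray's left, +y compartment, for round white knobs.
- tray_right (a point): Centre of the floor of that tray's right, -y compartment, for square wooden knobs.
- tray_lower: The lower tray of the pile, identical; it stays where it is, on the plywood base. Origin at the centre of its underside; the top tray stands on its rim, 50 mm higher.
- pile_base: Fixed plywood base under the pile, 180 x 230 x 30 mm high; origin at the centre of its underside.
- carton: Fixed shallow cardboard lid, 220 (x) x 180 (y) mm, lip 14 mm high, floor 4 mm, in which the loose knobs stand. Origin at the centre of its underside.
- rack: Fixed shelf bay. Origin at bench level under the middle of the shelf's front edge; x points in under the shelf, z up. Dark grey steel shelf: x 0 to 190 mm, y +-170, underside 70, top 84 mm up. Two aluminium guide strips 16 mm high on the bench, inner faces at y +-109.5, from x -55 to +130 mm, flaring outwards from -55 to -95. Back stop 30 mm high.
- rack_stop (a point): Middle of the back stop's face at bench level, 120 mm in from the shelf's front edge. A tray that is home touches it with its rear wall: its origin is then 80 mm before this point and its front stands 40 mm out in front of the shelf edge.
- crate: Bystander: small slatted wooden crate standing on top of the shelf, 100 x 160 x 70 mm. Origin at the centre of its underside.
- plant: Bystander: grass in a black pot, pot 76 mm across and 65 mm high, grass to 180 mm. Origin at the centre of its underside.
- screwdriver: Bystander: screwdriver lying on the bench.
- white1: Loose round white ceramic furniture knob, 34 mm tall. Head 36 mm across from 17 to 34 mm up, foot 28 mm across; origin at the centre of its underside, z up through the head. May be absent.
- white2: Loose round white ceramic furniture knob, 34 mm tall. Head 36 mm across from 17 to 34 mm up, foot 28 mm across; origin at the centre of its underside, z up through the head. May be absent.
- white3: Loose round white ceramic furniture knob, 34 mm tall. Head 36 mm across from 17 to 34 mm up, foot 28 mm across; origin at the centre of its underside, z up through the head. May be absent.
- wood1: Loose square dark-wood furniture knob on a brass foot. Head 34 x 34 mm (sides along its x and y) from 14 to 34 mm up, foot 28 mm across; origin at the centre of its underside, z up through the head. May be absent.
- wood2: Loose square dark-wood furniture knob on a brass foot. Head 34 x 34 mm (sides along its x and y) from 14 to 34 mm up, foot 28 mm across; origin at the centre of its underside, z up through the head. May be absent.
- wood3: Loose square dark-wood furniture knob on a brass foot. Head 34 x 34 mm (sides along its x and y) from 14 to 34 mm up, foot 28 mm across; origin at the centre of its underside, z up through the head. May be absent.
Things that resemble listed ones, but are neither listed nor needed, are in the scene too. What is shaped like the white2 but green, orange or red is not meant.

How it is judged:
On the way, in this order (a step that is already met when the one before it is completed fails the run):
1. the top tray is lifted clear of the lower tray (z of tray in the frame of tray_lower above 0.06 m), for 0.1 s.
2. the tray stands flat on the bench in front of the shelf, rear end between the guides, released (y of tray_left in the frame of rack above 0.02 m and height (world z) of tray below 0.008 m and angle between tray's own z axis and vertical below 0.06 rad and angle between the x axis of tray and the x axis of rack, either way round below 0.12 rad and linear speed of tray below 0.02 m/s and x of tray in the frame of rack between -0.15 and -0.07 m and y of tray in the frame of rack between -0.014 and 0.014 m and contact force between the fingers and tray below 0.2 N), for 0.2 s.
3. every knob is in its compartment while the tray is still out in front of the shelf (x of white1 in the frame of tray between -0.076 and 0.076 m and y of white1 in the frame of tray between 0.005 and 0.101 m and z of white1 in the frame of tray between 0 and 0.045 m and x of white2 in the frame of tray between -0.076 and 0.076 m and y of white2 in the frame of tray between 0.005 and 0.101 m and z of white2 in the frame of tray between 0 and 0.045 m and x of white3 in the frame of tray between -0.076 and 0.076 m and y of white3 in the frame of tray between 0.005 and 0.101 m and z of white3 in the frame of tray between 0 and 0.045 m and x of wood1 in the frame of tray between -0.076 and 0.076 m and y of wood1 in the frame of tray between -0.101 and -0.005 m and z of wood1 in the frame of tray between 0 and 0.045 m and x of wood2 in the frame of tray between -0.076 and 0.076 m and y of wood2 in the frame of tray between -0.101 and -0.005 m and z of wood2 in the frame of tray between 0 and 0.045 m and x of wood3 in the frame of tray between -0.076 and 0.076 m and y of wood3 in the frame of tray between -0.101 and -0.005 m and z of wood3 in the frame of tray between 0 and 0.045 m and x of tray in the frame of rack below -0.04 m), for 0.2 s.
4. the loaded tray is home against the back stop (x of white1 in the frame of tray between -0.076 and 0.076 m and y of white1 in the frame of tray between 0.005 and 0.101 m and z of white1 in the frame of tray between 0 and 0.045 m and x of white2 in the frame of tray between -0.076 and 0.076 m and y of white2 in the frame of tray between 0.005 and 0.101 m and z of white2 in the frame of tray between 0 and 0.045 m and x of white3 in the frame of tray between -0.076 and 0.076 m and y of white3 in the frame of tray between 0.005 and 0.101 m and z of white3 in the frame of tray between 0 and 0.045 m and x of wood1 in the frame of tray between -0.076 and 0.076 m and y of wood1 in the frame of tray between -0.101 and -0.005 m and z of wood1 in the frame of tray between 0 and 0.045 m and x of wood2 in the frame of tray between -0.076 and 0.076 m and y of wood2 in the frame of tray between -0.101 and -0.005 m and z of wood2 in the frame of tray between 0 and 0.045 m and x of wood3 in the frame of tray between -0.076 and 0.076 m and y of wood3 in the frame of tray between -0.101 and -0.005 m and z of wood3 in the frame of tray between 0 and 0.045 m and x of tray in the frame of rack above 0.034 m and y of tray in the frame of rack between -0.01 and 0.01 m), for 0.2 s.
At the end, for the whole second after the job is handed in: The tray stands flat on the bench under the shelf, within 6 mm of the back stop, between the guides, at rest, with every white knob in its left (+y) and every wooden knob in its right (-y) compartment, below the rim; the lower tray has moved less than 30 mm (all of step 4 and y of tray_left in the frame of rack above 0.02 m and height (world z) of tray below 0.008 m and angle between tray's own z axis and vertical below 0.06 rad and angle between the x axis of tray and the x axis of rack, either way round below 0.12 rad and linear speed of tray below 0.02 m/s and distance of tray_lower from where it was at the start of the episode below 0.03 m and linear speed of each of white1, white2, white3, wood1, wood2, wood3 below 0.05 m/s); the robot touches nothing.
It fails at once if the crate is moved more than 30 mm or tipped over (distance of crate from where it was at the start of the episode above 0.03 m or angle between crate's own z axis and vertical above 0.5 rad).
It fails at once if the plant is moved more than 30 mm or tipped over (distance of plant from where it was at the start of the episode above 0.03 m or angle between plant's own z axis and vertical above 0.5 rad).
It fails at once if the screwdriver is moved more than 30 mm or tipped over (distance of screwdriver from where it was at the start of the episode above 0.03 m).
Of white1, white2, white3, wood1, wood2, wood3 only 4 to 6 are there at a start; the rules pass over those that are not, and their reading is None.
At some moment in a run one of white1, white2, white3, wood1, wood2, wood3 may be knocked a few centimetres aside while the robot is not near it.
Once in a run the grip may slacken for a moment while it holds something.
It also fails if it takes over 210 s, if anything falls off the work surface, if the arm or the gripper's body presses on something with over 40 N, if the wrist force passes 120 N, or if a joint passes its speed limit or range.

### The arm

A 6-joint arm with a two-finger parallel gripper is mounted at the origin on the work surface. World frame = base frame: x ahead of the robot, y to its left, z up, the work surface at z = 0. Lengths are in m, angles in rad, forces in N, time in s.
With the tool pointing down it reaches from about 0.3 to 0.75 m from the base axis. Payload 8.5 kg.
Tool frame: the origin (TCP) lies at the very end of the fingers, on their centre line; the grasp point (between the pads) lies behind it (bot.tcp_to_grasp is the z of the grasp point in the tool frame, in m); z points along the fingers, y is the line along which they close (so a half turn about z gives the same grasp; the last joint's range is limited). The gripper opens to 85 mm and grips with 20 to 120 N. Pads are 22 mm wide; open, the fingers measure 114 mm over their backs; the gripper's body (76 mm by 85 mm) begins 54 mm behind the grasp point. The pads swing forward as they close: fully open they stand 13 mm farther back than shut.
Start: joints at [1.055, 0.381, 1.297, -0, 1.464, -0.215], TCP at [0.163, 0.525, 0.231] pointing down, gripper open.
Joint ranges: [-3.11, 3.11], [-0.89, 2.33], [0.22, 2.48], [-1.42, 4.56], [0.17, 2.85], [-2.88, 2.88]. Speed limits (rad/s): [2.39, 2.39, 3.14, 3.14, 3.14, 3.14].

### API

Orientations are given as a unit quaternion [w, x, y, z].
In Python, from cell import monitor, cams, workorder, find_in, silhouettes, bot gives the robot as it stands.
- The arm moves only by the tool step_arm, never from a script. Its argument "commands" is a list of rows, each an object of numbers: "hand": the opening, from -1 (shut) to 1 (fully open); "x", "y", "z": the shift along the tool's x, y, z as a fraction of full scale; "wx", "wy", "wz": the turn, a rotation vector about the tool's x, y, z as a fraction of full scale. A call has 1 to 8 rows; each row shifts and turns the commanded pose from where the row before left it, along the tool's axes as they then stand; what a row does not reach is not made up. Full scale, the value 1, is 0.2 m for a shift and 360 degrees for a turn. A row lasts 1/10 s, in which the tool goes at most 50 mm and 8.59 degrees, less where a joint would pass 70% of its speed; a pose out of reach is approached as far as the arm can. A call with a number of a shift or a turn outside -1 to 1 is refused whole. A call with a gripper value outside its range is refused whole. The fingers move at their own pace and stop on an object; "squeeze" is the grip in N (left out, the last holds). Time passes only in rows, so rows that do not move let the fingers close. It gives the time, the measured TCP pose, the force, the opening and the grip force at its end, in the units of the state.
- monitor.read_state(): the state, without advancing time (a new reading comes with each control period).
- cams.get_image(name): name is "side" or "top" or "wrist"; returns the picture (420x560x3 uint8, red, green, blue); there is no depth.
- cams.camera_info(name): a dict with "vertical_fov" (degrees; the focal length in pixels is half the picture's height over the tangent of half this angle, whatever the lens; pixels are square), "cx", "cy" (the principal point, pixels), "rvec" (rotation vector, rad) and "tvec" (3), from world to camera coordinates, as OpenCV has them. Camera axes: x right, y down, z forward; pixel columns grow to the right and rows downward; lengths in m; the calibration is good to about 2 mm. A picture is of the moment at which its call begins: read the wrist's pose just before it. camera_info takes no time and is no camera call; for the wrist camera it gives the pose at the moment of the call.
- workorder.job_done(): hands the job in; it is judged then, once.
Trained networks look in the newest picture that a camera, given by its name, has taken for a name from the list of things; names that differ only in an ending like _2 or _b are one class to them, and where a whole thing is asked for, a point or a joint stands for the part that bears it (a point fixed in the world has none). Each returns a list of dicts, best first, with "p" (0 to 1); they miss things now and then, are a little off and sometimes report something else, mostly with a low value. They report only what shows in the picture. A call takes as long as a camera call. They do not tell look-alikes from the thing itself.
- find_in(query, camera): "uv" ([column, row] in pixels, amid what is visible of it).
- silhouettes(query, camera): "region" (420x560 bool, what is visible of it) and "uv" ([column, row] in pixels, amid what is visible of it).
The state is a dict: "time_s": time; "joint_pos": joint angles; "qd": joint speeds; "effort": joint torques, N m; "tcp_pos": TCP position; "tcp_rot": TCP orientation; "ft_force": force on the tool from outside, world axes, zero at the start; "torque": the same for the moment, N m; "finger_gap": finger opening in m; "gripper_force": force on a finger pad.
Only numpy, scipy, OpenCV 4.12 (cv2) and the standard library are available. Lean on these libraries where they do the work, as an engineer would, in place of code of your own. Each camera call takes 0.05 s, during which the arm holds its last target. There are 200 camera calls.

## Working session

There is one attempt and no reset: what is moved stays moved. The work goes in short steps, Python scripts to look and compute and a tool call to move; the robot and the scene stay as the last step left them, time stands still between calls to the robot, and variables do not carry over. Pictures are saved under pics/ and viewed, at most 14 in all, crops included, and the job is handed in when it is done.

Besides the shell and the picture viewer there is one more tool, called after "Request:" by a JSON object that holds its "op" and its "data". step_arm: Moves the arm, as the interface text tells. Its arguments: {"type":"object","properties":{"commands":{"type":"array"},"squeeze":{"type":"number"}},"required":["commands"]}

```bash
mkdir -p pics; ls; cat > h.py <<'E'
import numpy as np, cv2
from cell import monitor, cams, workorder, find_in, silhouettes, bot
def K(n):
    c=cams.camera_info(n); f=210/np.tan(np.radians(c['vertical_fov'])/2)
    R=cv2.Rodrigues(np.array(c['rvec'],float))[0]; t=np.array(c['tvec'],float)
    return f,c['cx'],c['cy'],R,t
def w(n,uv,z,k=None):
    f,cx,cy,R,t=k or K(n); d=R.T@np.array([(uv[0]-cx)/f,(uv[1]-cy)/f,1]); o=-R.T@t
    return o+d*(z-o[2])/d[2]
def px(n,p,k=None):
    f,cx,cy,R,t=k or K(n); q=R@np.array(p)+t; return np.array([f*q[0]/q[2]+cx,f*q[1]/q[2]+cy])
def save(n,fn):
    im=cams.get_image(n); cv2.imwrite('pics/'+fn,im[:,:,::-1]); return im
E
python3 - <<'E'
from h import *
np.set_printoptions(precision=4,suppress=True)
a=save('top','top0.png');b=save('side','side0.png')
cv2.imwrite('pics/both.png',cv2.resize(np.hstack([a,b])[:,:,::-1],(800,300)))
for n in('top','side'):
    k=K(n);print(n,k[:3],-k[3].T@k[4]); print(k[3])
print(bot.tcp_to_grasp,monitor.read_state())
for n in('top','side'):
  for q in 'tray tray_lower carton rack white1 wood1 plant screwdriver crate'.split():
    print(n,q,[(np.round(d['uv']),round(d['p'],2)) for d in find_in(q,n)])
E
```

```text
pics
top (np.float64(410.2233619503759), 274.2389259200105, 201.13469186943925) [0.4869 0.0139 1.0719]
[[ 0.0101 -0.9998  0.0166]
 [-0.998  -0.0111 -0.0627]
 [ 0.0628 -0.0159 -0.9979]]
side (np.float64(442.53588952637807), 282.9943919337428, 213.68814088050704) [ 0.137  -0.5754  0.8484]
[[ 0.8171 -0.5765  0.0008]
 [-0.4184 -0.5939 -0.6872]
 [ 0.3966  0.5612 -0.7265]]
-0.0187 {'time_s': 0.1, 'joint_pos': array([ 1.0547,  0.3811,  1.2982,  0.    ,  1.4636, -0.2153]), 'qd': array([-0.0023,  0.0002, -0.0024,  0.0004, -0.0022,  0.0005]), 'effort': array([  0.0042, -44.9226, -23.1654,  -0.0001,   0.0037,   0.    ]), 'tcp_pos': array([0.1628, 0.5251, 0.2308]), 'tcp_rot': array([-0.0002,  0.1498,  0.9887, -0.0006]), 'ft_force': array([-0.3022, -0.6269, -0.1615]), 'torque': array([ 0.0293, -0.001 , -0.0238]), 'gripper_force': 0.0, 'finger_gap': 0.08552970579619334}
top tray [(array([122., 239.]), 0.71)]
top tray_lower [(array([173., 250.]), 0.97)]
top carton [(array([411., 229.]), 0.59)]
top rack [(array([306., 139.]), 0.81)]
top white1 [(array([384., 292.]), 0.76), (array([352., 217.]), 0.72
[... 340 characters left out ...]
06., 141.]), 0.23)]
top crate [(array([259., 110.]), 0.76), (array([397., 227.]), 0.53)]
side tray [(array([185., 153.]), 0.96)]
side tray_lower [(array([190., 182.]), 0.95)]
side carton [(array([364., 364.]), 0.58), (array([382., 376.]), 0.46)]
side rack [(array([357., 213.]), 0.85), (array([345., 169.]), 0.74)]
side white1 [(array([400., 360.]), 0.88), (array([350., 348.]), 0.76), (array([334., 362.]), 0.69), (array([330., 299.]), 0.68), (array([278., 378.]), 0.67), (array([301., 317.]), 0.61)]
side wood1 [(array([380., 377.]), 0.81), (array([376., 335.]), 0.75)]
side plant [(array([446., 310.]), 0.76)]
side screwdriver [(array([253., 152.]), 0.61)]
side crate [(array([344., 166.]), 0.73)]
```

View pics/top0.png

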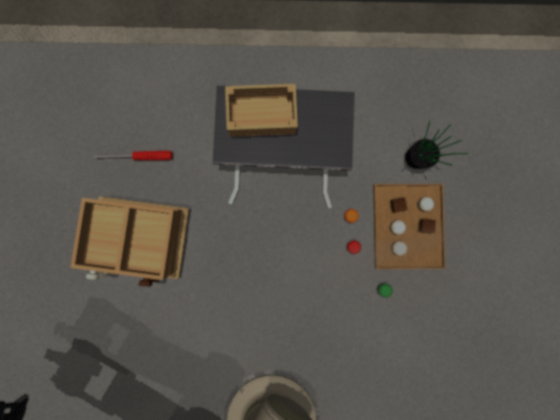

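View pics/side0.png

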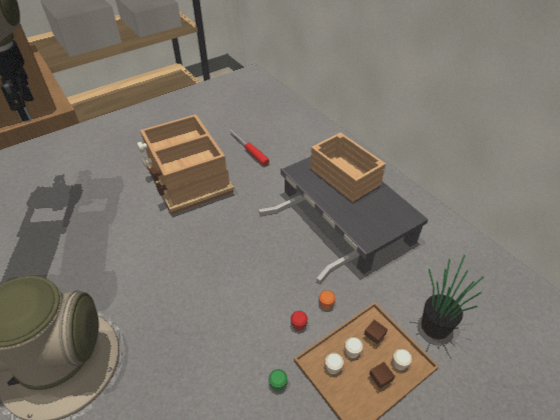

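The top view shows the pile at (125,238), the rack front edge near y≈165 px, and the carton with 3 white knobs at (427,204), (399,228), (400,248) and 2 wooden ones at (399,205), (427,226). The coloured decoys are outside the carton. The side view agrees.

```bash
python3 - <<'E'
from h import *
a=cv2.imread('pics/top0.png')
c1=cv2.resize(a[190:295,60:200],(560,420),interpolation=cv2.INTER_CUBIC)
cv2.imwrite('pics/c1.png',c1)
c2=cv2.resize(a[80:215,200:380],(720,540),interpolation=cv2.INTER_CUBIC)
cv2.imwrite('pics/c2.png',np.clip(c2.astype(int)*2,0,255).astype(np.uint8))
E
```

```text
(no output)
```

View pics/c1.png

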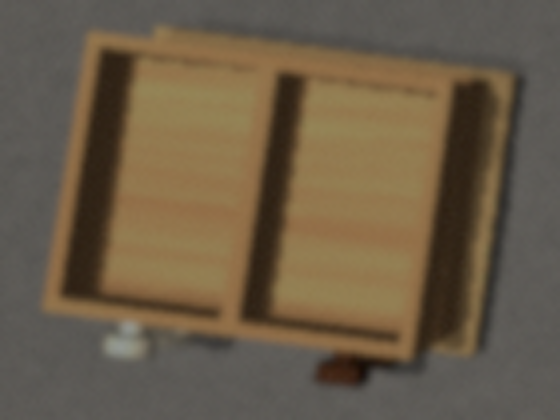

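View pics/c2.png

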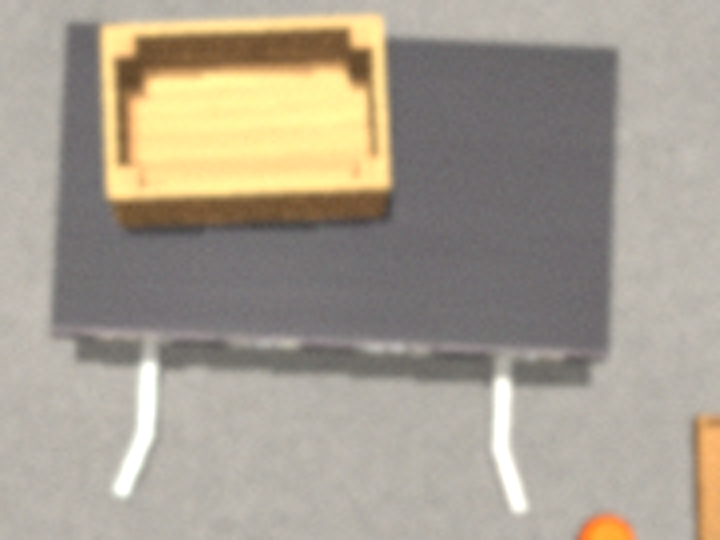

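Crop 1: tray rim corners at about (88,33), (457,82), (412,360), (44,308). The white sample knob is front-left. Crop 2: shelf top corners at (52,331), (607,353), (617,48), (68,25), with the guides below.

```bash
python3 - <<'E'
from h import *
from scipy.optimize import least_squares
np.set_printoptions(precision=4,suppress=True)
k=K('top')
def fit(pts,uv,z,x0):
    pts=np.array(pts);W=np.array([w('top',u,z,k)[:2] for u in uv])
    def r(p):
        c,s=np.cos(p[2]),np.sin(p[2]); return ((pts@np.array([[c,s],[-s,c]])+p[:2])-W).ravel()
    s=least_squares(r,x0); print(s.x,'res mm',s.fun*1000)
c1=lambda l:[(60+x/4-.4,190+y/4-.4) for x,y in l]; c2=lambda l:[(200+x/4-.4,80+y/4-.4) for x,y in l]
fit([(.08,.105),(.08,-.105),(-.08,-.105),(-.08,.105)],c1([(88,33),(457,82),(412,360),(44,308)]),.13,[.4,.3,0])
fit([(0,.17),(0,-.17),(.19,-.17),(.19,.17)],c2([(52,331),(607,353),(617,48),(68,25)]),.084,[.6,0,0])
for p in c2([(148,345),(147,430),(120,493),(502,360),(500,445),(520,510)]): print(w('top',p,.016,k))
print('knobs')
for n in('top','side'):
  for q in('white1','wood1'):
    cams.get_image(n) if q=='white1' else 0
    for d in silhouettes(q,n):
      m=d['region']; print(n,q,round(d['p'],2),w(n,d['uv'],.03)[:2],w(n,d['uv'],.022)[:2],m.sum(),cv2.minAreaRect(np.argwhere(m).astype(np.float32))[1:])
E
```

```text
[ 0.4576  0.3436 -0.1264] res mm [ 1.3387 -1.2469  0.5841  1.0248 -0.4918 -0.1655 -1.431   0.3876]
[ 0.6366 -0.0206 -0.0286] res mm [-0.1388  0.966  -0.6495 -1.8373  0.0757 -0.7633  0.7126  1.6346]
[0.6438 0.0954 0.016 ]
[0.5886 0.0952 0.016 ]
[0.5477 0.1119 0.016 ]
[ 0.6369 -0.1343  0.016 ]
[ 0.5815 -0.1331  0.016 ]
[ 0.5395 -0.1462  0.016 ]
knobs
top white1 0.65 [ 0.4946 -0.3188] [ 0.4946 -0.3214] 194 ((15.0, 14.0), 90.0)
top white1 0.61 [ 0.3258 -0.2826] [ 0.3246 -0.2849] 168 ((14.0, 13.0), 90.0)
top white1 0.49 [ 0.4373 -0.3257] [ 0.437  -0.3283] 171 ((15.0, 12.0), 90.0)
top white1 0.49 [ 0.4365 -0.2059] [ 0.4361 -0.2076] 145 ((13.416407585144043, 12.521980285644531), 63.43495178222656)
top white1 0.48 [ 0.5456 -0.3903] [ 0.5461 -0.3934] 177 ((14.142135620117188, 14.142135620117188), 45.0)
top white1 0.22 [0.666  0.3196] [0.6674 0.3219] 385 ((75.0, 9.0), 90.0)
top wood1 0.62 [ 0.4953 -0.3881] [ 0.4953 -0.3912] 176 ((14.0, 12.0), 90.0)
top wood1 0.58 [ 0.548 -0.327] [ 0.5485 -0.3296] 188 ((13.139781951904297, 15.100942611694336), 11.309932708740234)
top wood1 0.56 [0.4429 0.3741] [0.4425 0.3769] 6994 ((98.3409423828125, 79.34618377685547), 82.03038787841797)
side white1 0.81 [ 0.4817 -0.3196] [ 0.4851 -0.3171] 314 ((19.091880798339844, 19.091880798339844), 45.0)
side white1 0.66 [ 0.4399 -0.3221] [ 0.4429 -0.3196] 309 ((18.0, 20.0), 90.0)
side white1 0.61 [ 0.545  -0.3922] [ 0.549  -0.3904] 369 ((19.0, 22.0), 90.0)
side white1 0.59 [ 0.5244 -0.2026] [ 0.5282 -0.199 ] 261 ((17.0, 18.0), 90.0)
side white1 0.55 [ 0.4357 -0.205 ] [ 0.4386 -0.2014] 251 ((16.0, 18.0), 90.0)
side white1 0.53 [ 0.3328 -0.2835] [ 0.3347 -0.2807] 332 ((19.091880798339844, 19.798988342285156), 45.0)
side wood1 0.8 [ 0.4922 -0.3931] [ 0.4957 -0.3913] 419 ((21.600000381469727, 21.000001907348633), 36.869895935058594)
side wood1 0.62 [ 0.5429 -0.3273] [ 0.5468 -0.3249] 327 ((18.384775161743164, 19.798988342285156), 45.0)
```

```bash
cat >> h.py <<'E'
from scipy.spatial.transform import Rotation as Ro
def plan(p,yd,src=None):
    "fractions: turn first (wz, plus tilt fix), then shift; yd = heading of tool y in deg (mod 180)"
    s=monitor.read_state(); q=s['tcp_rot']; R=Ro.from_quat([*q[1:],q[0]]).as_matrix()
    h=np.degrees(np.arctan2(R[1,1],R[0,1])); d=(yd-h+90)%180-90; a=np.radians(h+d)
    y=np.array([np.cos(a),np.sin(a),0]); z=np.array([0,0,-1.]); G=np.stack([np.cross(y,z),y,z],1)
    rv=Ro.from_matrix(R.T@G).as_rotvec()
    o=s['tcp_pos'] if src is None else np.array(src)
    print('t',round(s['time_s'],1),'tcp',np.round(s['tcp_pos'],4),'gap',round(s['finger_gap'],4),'turn',np.round(rv/2/np.pi,4),'shift',np.round(G.T@(np.array(p)-o)/.2,3),'q6',round(s['joint_pos'][5],2))
E
python3 - <<'E'
from h import *
plan([.4576,.3436,.2308],82.76)
plan([.5066,-.0169,.2308],88.36,[.4576,.3436,.2308])
E
```

```text
t 1.3 tcp [0.1629 0.5253 0.2313] gap 0.0854 turn [-0.     -0.     -0.0278] shift [-1.576 -0.716  0.003] q6 -0.22
t 1.3 tcp [0.1629 0.5253 0.2313] gap 0.0854 turn [-0.     -0.     -0.0433] shift [-0.296 -1.795  0.   ] q6 -0.22
```

Request:
{"op": "step_arm", "data": {"commands": [{"hand": 1,"wz": -0.0139},{"hand": 1,"wz": -0.0139},{"hand": 1},{"hand": 1,"x": -0.15,"y": -0.07},{"hand": 1,"x": -0.15,"y": -0.07},{"hand": 1,"x": -0.15,"y": -0.07},{"hand": 1,"x": -0.15,"y": -0.07},{"hand": 1,"x": -0.15,"y": -0.07}]}}

```text
invalid input
```

Request:
{"op": "step_arm", "data": {"commands": [{"hand": 1,"x": -0.15,"y": -0.07},{"hand": 1,"x": -0.15,"y": -0.07},{"hand": 1,"x": -0.15,"y": -0.07},{"hand": 1,"x": -0.15,"y": -0.07},{"hand": 1,"x": -0.15,"y": -0.07},{"hand": 1,"x": -0.076,"y": -0.016},{"hand": 1},{"hand": 1}]}}

```text
invalid input
```

```bash
python3 - <<'E'
from h import *
plan([.4576,.3436,.102],82.76)
k=K('wrist');save('wrist','w1.png')
for l in [(0,0,.05),(.08,.105,.05),(.08,-.105,.05),(-.08,-.105,.05),(-.08,.105,.05)]:
  c,s=np.cos(-.1264),np.sin(-.1264);print(px('wrist',[.4576+c*l[0]-s*l[1],.3436+s*l[0]+c*l[1],.13],k))
E
```

```text
t 1.3 tcp [0.1629 0.5253 0.2313] gap 0.0854 turn [-0.     -0.     -0.0278] shift [-1.576 -0.716  0.647] q6 -0.22
[200.86414092 513.35174948]
[309.86666809 551.76711553]
[128.38230483 573.52520684]
[ 80.93696449 471.08624884]
[285.302205  443.2523905]
```

View pics/w1.png

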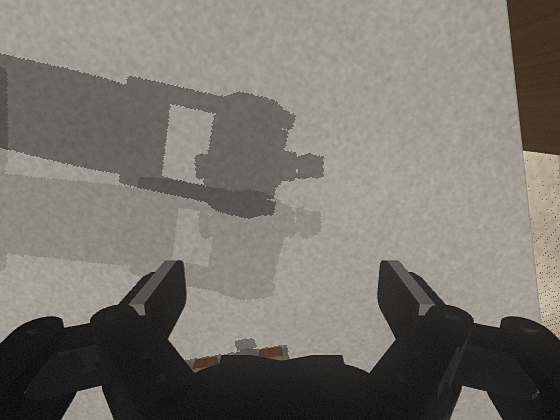

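The wrist view shows only bare bench and the open fingers, because the arm hasn't moved. I'll try complete rows.

Request:
{"op": "step_arm", "data": {"commands": [{"hand": 1,"x": 0,"y": 0,"z": 0,"wx": 0,"wy": 0,"wz": -0.0139},{"hand": 1,"x": 0,"y": 0,"z": 0,"wx": 0,"wy": 0,"wz": -0.0139},{"hand": 1,"x": 0,"y": 0,"z": 0,"wx": 0,"wy": 0,"wz": 0}], "squeeze": 60}}

```text
time_s: 1.65
tcp_pos: [0.163, 0.5253, 0.2313]
tcp_rot: [0.0, 0.063, 0.998, 0.0]
ft_force: [-0.3, -1.7, -0.4]
finger_gap: 0.0856
gripper_force: 0.0
```

Request:
{"op": "step_arm", "data": {"commands": [{"hand": 1,"x": -0.15,"y": -0.07,"z": 0,"wx": 0,"wy": 0,"wz": 0},{"hand": 1,"x": -0.15,"y": -0.07,"z": 0,"wx": 0,"wy": 0,"wz": 0},{"hand": 1,"x": -0.15,"y": -0.07,"z": 0,"wx": 0,"wy": 0,"wz": 0},{"hand": 1,"x": -0.15,"y": -0.07,"z": 0,"wx": 0,"wy": 0,"wz": 0},{"hand": 1,"x": -0.15,"y": -0.07,"z": 0,"wx": 0,"wy": 0,"wz": 0},{"hand": 1,"x": -0.15,"y": -0.07,"z": 0,"wx": 0,"wy": 0,"wz": 0},{"hand": 1,"x": -0.15,"y": -0.07,"z": 0,"wx": 0,"wy": 0,"wz": 0},{"hand": 1,"x": -0.15,"y": -0.07,"z": 0,"wx": 0,"wy": 0,"wz": 0}]}}

```text
time_s: 2.45
tcp_pos: [0.3881, 0.3831, 0.2314]
tcp_rot: [0.0, 0.064, 0.998, 0.0]
ft_force: [-0.1, 0.7, 0.6]
finger_gap: 0.0854
gripper_force: 0.0
```

Request:
{"op": "step_arm", "data": {"commands": [{"hand": 1,"x": -0.15,"y": -0.07,"z": 0,"wx": 0,"wy": 0,"wz": 0},{"hand": 1,"x": -0.15,"y": -0.07,"z": 0,"wx": 0,"wy": 0,"wz": 0},{"hand": 1,"x": -0.076,"y": -0.016,"z": 0,"wx": 0,"wy": 0,"wz": 0},{"hand": 1,"x": 0,"y": 0,"z": 0,"wx": 0,"wy": 0,"wz": 0},{"hand": 1,"x": 0,"y": 0,"z": 0,"wx": 0,"wy": 0,"wz": 0}]}}

```text
time_s: 2.95
tcp_pos: [0.457, 0.3441, 0.2312]
tcp_rot: [-0.0, 0.063, 0.998, 0.0]
ft_force: [-0.5, 0.3, 0.8]
finger_gap: 0.0854
gripper_force: 0.0
```

```bash
python3 - <<'E'
from h import *
plan([.4576,.3436,.102],82.76)
k=K('wrist');save('wrist','w2.png')
for l in [(0,0,.05),(.08,.105,.05),(.08,-.105,.05),(-.08,-.105,.05),(-.08,.105,.05),(.08,0,0)]:
  c,s=np.cos(-.1264),np.sin(-.1264);print(px('wrist',[.4576+c*l[0]-s*l[1],.3436+s*l[0]+c*l[1],.13],k))
E
```

```text
t 3.0 tcp [0.457  0.3441 0.2312] gap 0.0854 turn [ 0.     -0.0001 -0.0001] shift [-0.003 -0.002  0.646] q6 -1.01
[281.30262095 210.82591095]
[404.93773046 301.19693379]
[157.88489433 301.48505262]
[134.63807572 103.62153334]
[427.70285716 103.28447327]
[281.412554   301.34099176]
```

View pics/w2.png

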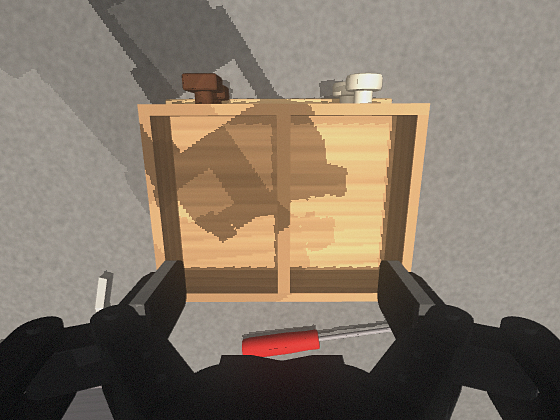

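The tray rim lies within about 3 px of the prediction and the divider is at column 283, predicted 281. The pose is confirmed, so I descend and grip.

Request:
{"op": "step_arm", "data": {"commands": [{"hand": 1,"x": -0.003,"y": 0,"z": 0.15,"wx": 0,"wy": 0,"wz": 0},{"hand": 1,"x": 0,"y": 0,"z": 0.15,"wx": 0,"wy": 0,"wz": 0},{"hand": 1,"x": 0,"y": 0,"z": 0.15,"wx": 0,"wy": 0,"wz": 0},{"hand": 1,"x": 0,"y": 0,"z": 0.1,"wx": 0,"wy": 0,"wz": 0},{"hand": 1,"x": 0,"y": 0,"z": 0.096,"wx": 0,"wy": 0,"wz": 0},{"hand": -1,"x": 0,"y": 0,"z": 0,"wx": 0,"wy": 0,"wz": 0},{"hand": -1,"x": 0,"y": 0,"z": 0,"wx": 0,"wy": 0,"wz": 0},{"hand": -1,"x": 0,"y": 0,"z": 0,"wx": 0,"wy": 0,"wz": 0}], "squeeze": 80}}

```text
time_s: 3.8
tcp_pos: [0.4584, 0.3441, 0.1035]
tcp_rot: [0.001, 0.063, 0.998, 0.001]
ft_force: [-0.1, 0.5, -0.3]
finger_gap: 0.0441
gripper_force: 0.0
```

Request:
{"op": "step_arm", "data": {"commands": [{"hand": -1,"x": 0,"y": 0,"z": 0,"wx": 0,"wy": 0,"wz": 0},{"hand": -1,"x": 0,"y": 0,"z": 0,"wx": 0,"wy": 0,"wz": 0},{"hand": -1,"x": 0,"y": 0,"z": 0,"wx": 0,"wy": 0,"wz": 0},{"hand": -1,"x": 0,"y": 0,"z": 0,"wx": 0,"wy": 0,"wz": 0},{"hand": -1,"x": 0,"y": 0,"z": 0,"wx": 0,"wy": 0,"wz": 0}]}}

```text
time_s: 4.3
tcp_pos: [0.4585, 0.3438, 0.1031]
tcp_rot: [0.001, 0.063, 0.998, 0.001]
ft_force: [-0.7, 0.8, 6.9]
finger_gap: 0.0081
gripper_force: 79.5
```

Request:
{"op": "step_arm", "data": {"commands": [{"hand": -1,"x": 0,"y": 0,"z": -0.03,"wx": 0,"wy": 0,"wz": 0},{"hand": -1,"x": 0,"y": 0,"z": -0.06,"wx": 0,"wy": 0,"wz": 0},{"hand": -1,"x": 0,"y": 0,"z": -0.09,"wx": 0,"wy": 0,"wz": 0},{"hand": -1,"x": 0,"y": 0,"z": -0.09,"wx": 0,"wy": 0,"wz": 0},{"hand": -1,"x": 0,"y": 0,"z": -0.09,"wx": 0,"wy": 0,"wz": 0},{"hand": -1,"x": 0,"y": 0,"z": -0.09,"wx": 0,"wy": 0,"wz": 0},{"hand": -1,"x": 0,"y": 0,"z": 0,"wx": 0,"wy": 0,"wz": 0},{"hand": -1,"x": 0,"y": 0,"z": 0,"wx": 0,"wy": 0,"wz": 0}]}}

```text
time_s: 5.1
tcp_pos: [0.458, 0.3433, 0.1919]
tcp_rot: [-0.0, 0.063, 0.998, -0.0]
ft_force: [-0.5, -0.3, -3.8]
finger_gap: 0.0087
gripper_force: 78.3
```

```bash
python3 - <<'E'
from h import *
plan([.5066,-.0169,.193],88.36)
E
```

```text
t 5.1 tcp [0.458  0.3433 0.1919] gap 0.0087 turn [-0.     -0.     -0.0155] shift [-0.294 -1.794 -0.005] q6 -1.01
```

Request:
{"op": "step_arm", "data": {"commands": [{"hand": -1,"x": 0,"y": 0,"z": 0,"wx": 0,"wy": 0,"wz": -0.0078},{"hand": -1,"x": 0,"y": 0,"z": 0,"wx": 0,"wy": 0,"wz": -0.0077},{"hand": -1,"x": -0.02,"y": -0.07,"z": 0,"wx": 0,"wy": 0,"wz": 0},{"hand": -1,"x": -0.02,"y": -0.12,"z": 0,"wx": 0,"wy": 0,"wz": 0},{"hand": -1,"x": -0.02,"y": -0.14,"z": 0,"wx": 0,"wy": 0,"wz": 0},{"hand": -1,"x": -0.02,"y": -0.14,"z": 0,"wx": 0,"wy": 0,"wz": 0},{"hand": -1,"x": -0.02,"y": -0.14,"z": 0,"wx": 0,"wy": 0,"wz": 0},{"hand": -1,"x": -0.02,"y": -0.14,"z": 0,"wx": 0,"wy": 0,"wz": 0}]}}

```text
time_s: 5.9
tcp_pos: [0.4775, 0.1909, 0.1914]
tcp_rot: [-0.001, 0.015, 1.0, -0.0]
ft_force: [1.3, 0.9, -3.3]
finger_gap: 0.0088
gripper_force: 78.3
```

Request:
{"op": "step_arm", "data": {"commands": [{"hand": -1,"x": -0.02,"y": -0.14,"z": 0,"wx": 0,"wy": 0,"wz": 0},{"hand": -1,"x": -0.03,"y": -0.14,"z": 0,"wx": 0,"wy": 0,"wz": 0},{"hand": -1,"x": -0.03,"y": -0.14,"z": 0,"wx": 0,"wy": 0,"wz": 0},{"hand": -1,"x": -0.03,"y": -0.14,"z": 0,"wx": 0,"wy": 0,"wz": 0},{"hand": -1,"x": -0.03,"y": -0.14,"z": 0,"wx": 0,"wy": 0,"wz": 0},{"hand": -1,"x": -0.03,"y": -0.14,"z": 0,"wx": 0,"wy": 0,"wz": 0},{"hand": -1,"x": -0.004,"y": -0.14,"z": 0,"wx": 0,"wy": 0,"wz": 0},{"hand": -1,"x": 0,"y": 0,"z": 0,"wx": 0,"wy": 0,"wz": 0}]}}

```text
time_s: 6.7
tcp_pos: [0.5067, -0.0074, 0.1913]
tcp_rot: [-0.001, 0.017, 1.0, -0.0]
ft_force: [-0.6, 0.1, -3.1]
finger_gap: 0.0086
gripper_force: 78.5
```

```bash
python3 - <<'E'
from h import *
plan([.5066,-.0169,.026],88.36)
k=K('top');a=save('top','t3.png')
c3=cv2.resize(a[120:280,200:400],(800,640),interpolation=cv2.INTER_CUBIC)[:600]
cv2.imwrite('pics/c3.png',np.clip(c3.astype(int)*2,0,255).astype(np.uint8)[:,:,::-1])
k=K('wrist');b=save('wrist','w3.png')
z=monitor.read_state()['tcp_pos'][2]-.1031+.13; c,s=np.cos(-.0286),np.sin(-.0286)
T=monitor.read_state()['tcp_pos']
for l in [(.08,.105),(.08,-.105),(-.08,-.105),(-.08,.105)]:
  p=[T[0]+c*l[0]-s*l[1],T[1]+s*l[0]+c*l[1],z];print('rim wrist',px('wrist',p,k),'top crop',(px('top',p)-[200,120])*4)
for x,y in[(-.055,.1095),(-.055,-.1095),(-.095,.1195)]:
  p=[.6366+c*x-s*y,-.0206+s*x+c*y,.016];print('guide wrist',px('wrist',p,k),(px('top',p)-[200,120])*4)
E
```

```text
t 6.7 tcp [ 0.5067 -0.0074  0.1913] gap 0.0086 turn [-0.0001 -0.0002 -0.0008] shift [-0.001 -0.048  0.826] q6 -1.78
rim wrist [509.82119087 448.12809393] top crop [110.83402882 229.11292778]
rim wrist [ 60.70386032 449.91698574] top crop [511.90942501 245.338073  ]
rim wrist [-29.22437482  85.25280025] top crop [502.51412137 552.54412713]
rim wrist [598.45875162  82.09255592] top crop [ 96.61111806 537.20167897]
guide wrist [374.25478878 258.94657838] [152.66571209 274.41302412]
guide wrist [168.89416835 259.87667531] [491.25396313 287.98320559]
guide wrist [386.74665396 223.19398264] [134.36980417 335.65693177]
```

View pics/w3.png

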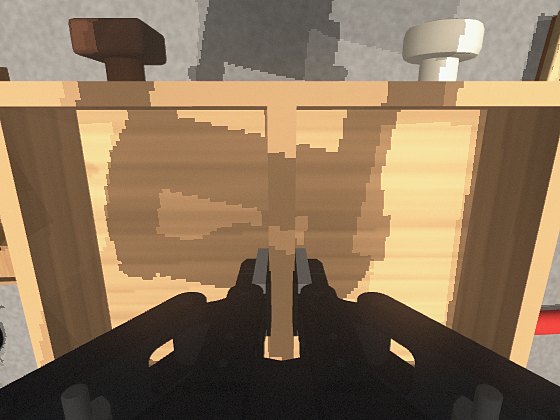

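Wrist view: the tray is square in the grip, with the front rim at row ~82 as predicted. I'll shift sideways, then lower.

Request:
{"op": "step_arm", "data": {"commands": [{"hand": -1,"x": -0.001,"y": -0.048,"z": 0,"wx": 0,"wy": 0,"wz": -0.0008},{"hand": -1,"x": 0,"y": 0,"z": 0.12,"wx": 0,"wy": 0,"wz": 0},{"hand": -1,"x": 0,"y": 0,"z": 0.14,"wx": 0,"wy": 0,"wz": 0},{"hand": -1,"x": 0,"y": 0,"z": 0.14,"wx": 0,"wy": 0,"wz": 0},{"hand": -1,"x": 0,"y": 0,"z": 0.14,"wx": 0,"wy": 0,"wz": 0},{"hand": -1,"x": 0,"y": 0,"z": 0.1,"wx": 0,"wy": 0,"wz": 0},{"hand": -1,"x": 0,"y": 0,"z": 0.06,"wx": 0,"wy": 0,"wz": 0},{"hand": -1,"x": 0,"y": 0,"z": 0,"wx": 0,"wy": 0,"wz": 0}]}}

```text
time_s: 7.6
tcp_pos: [0.5061, -0.0132, 0.0507]
tcp_rot: [-0.002, 0.011, 1.0, 0.0]
ft_force: [-0.4, -0.0, -3.0]
finger_gap: 0.0088
gripper_force: 78.5
```

```bash
python3 - <<'E'
from h import *
plan([.5066,-.0169,.0235],88.36)
E
```

```text
t 7.6 tcp [ 0.5061 -0.0132  0.0507] gap 0.0088 turn [ 0.0001 -0.0005  0.0009] shift [-0.003 -0.018  0.136] q6 -1.81
```

Request:
{"op": "step_arm", "data": {"commands": [{"hand": -1,"x": -0.003,"y": -0.018,"z": 0,"wx": 0,"wy": -0.0005,"wz": 0.0009},{"hand": -1,"x": 0,"y": 0,"z": 0,"wx": 0,"wy": 0,"wz": 0},{"hand": -1,"x": 0,"y": 0,"z": 0.06,"wx": 0,"wy": 0,"wz": 0},{"hand": -1,"x": 0,"y": 0,"z": 0.04,"wx": 0,"wy": 0,"wz": 0},{"hand": -1,"x": 0,"y": 0,"z": 0.03,"wx": 0,"wy": 0,"wz": 0},{"hand": -1,"x": 0,"y": 0,"z": 0,"wx": 0,"wy": 0,"wz": 0},{"hand": -1,"x": 0,"y": 0,"z": 0,"wx": 0,"wy": 0,"wz": 0}]}}

```text
time_s: 8.3
tcp_pos: [0.5077, -0.0173, 0.0263]
tcp_rot: [0.002, 0.015, 1.0, -0.0]
ft_force: [0.2, -0.5, -3.8]
finger_gap: 0.0087
gripper_force: 78.6
```

```bash
python3 - <<'E'
from h import *
plan([.5066,-.0169,.0235],88.36)
E
```

```text
t 8.3 tcp [ 0.5077 -0.0173  0.0263] gap 0.0087 turn [-0.      0.0005 -0.0001] shift [0.006 0.002 0.014] q6 -1.81
```

Aligned. Last few millimetres down, then release and rise.

Request:
{"op": "step_arm", "data": {"commands": [{"hand": -1,"x": 0,"y": 0,"z": 0.013,"wx": 0,"wy": 0,"wz": 0},{"hand": -1,"x": 0,"y": 0,"z": 0,"wx": 0,"wy": 0,"wz": 0},{"hand": 1,"x": 0,"y": 0,"z": 0,"wx": 0,"wy": 0,"wz": 0},{"hand": 1,"x": 0,"y": 0,"z": 0,"wx": 0,"wy": 0,"wz": 0},{"hand": 1,"x": 0,"y": 0,"z": 0,"wx": 0,"wy": 0,"wz": 0},{"hand": 1,"x": 0,"y": 0,"z": 0,"wx": 0,"wy": 0,"wz": 0},{"hand": 1,"x": 0,"y": 0,"z": 0,"wx": 0,"wy": 0,"wz": 0},{"hand": 1,"x": 0,"y": 0,"z": 0,"wx": 0,"wy": 0,"wz": 0}]}}

```text
time_s: 9.1
tcp_pos: [0.5076, -0.0173, 0.0236]
tcp_rot: [0.002, 0.015, 1.0, -0.0]
ft_force: [-0.9, 0.5, 0.9]
finger_gap: 0.0854
gripper_force: 0.0
```

Request:
{"op": "step_arm", "data": {"commands": [{"hand": 1,"x": 0,"y": 0,"z": -0.1,"wx": 0,"wy": 0,"wz": 0},{"hand": 1,"x": 0,"y": 0,"z": -0.15,"wx": 0,"wy": 0,"wz": 0},{"hand": 1,"x": 0,"y": 0,"z": -0.15,"wx": 0,"wy": 0,"wz": 0},{"hand": 1,"x": 0,"y": 0,"z": -0.15,"wx": 0,"wy": 0,"wz": 0},{"hand": 1,"x": 0,"y": 0,"z": -0.15,"wx": 0,"wy": 0,"wz": 0},{"hand": 1,"x": 0,"y": 0,"z": -0.1,"wx": 0,"wy": 0,"wz": 0},{"hand": 1,"x": 0,"y": 0,"z": 0,"wx": 0,"wy": 0,"wz": 0}]}}

```text
time_s: 9.8
tcp_pos: [0.5081, -0.0175, 0.1861]
tcp_rot: [0.004, 0.015, 1.0, -0.001]
ft_force: [0.4, -0.7, -0.1]
finger_gap: 0.0852
gripper_force: 0.0
```

```bash
cat > tr.py <<'E'
from h import *
from scipy.optimize import least_squares
np.set_printoptions(precision=4,suppress=True)
def trayfit(n):
    k=K(n); r=silhouettes('tray',n)
    for d in r[:1]:
        m=d['region'].astype(np.uint8); c=max(cv2.findContours(m,0,1)[0],key=cv2.contourArea)
        print(n,d['p'],m.sum(),d['uv'],cv2.approxPolyDP(c,6,True)[:,0].tolist())
E
python3 - <<'E'
from h import *; from tr import trayfit
np.set_printoptions(precision=4,suppress=True)
plan([.4946,-.3188,.19],90)
b=save('wrist','w4.png');print(w('wrist',(280,210),.05)); k=K('wrist')
c,s=np.cos(-.0286),np.sin(-.0286)
for l in [(.08,.105),(.08,-.105),(-.08,-.105),(-.08,.105)]: print(px('wrist',[.5066+c*l[0]-s*l[1],-.0169+s*l[0]+c*l[1],.05],k))
for x,y in[(-.055,.1095),(-.055,-.1095)]: print('g',px('wrist',[.6366+c*x-s*y,-.0206+s*x+c*y,.016],k))
E
```

```text
t 9.8 tcp [ 0.5081 -0.0175  0.1861] gap 0.0852 turn [-0.0002  0.0013 -0.0047] shift [ 0.067 -1.507 -0.02 ] q6 -1.81
[ 0.5174 -0.0192  0.05  ]
[393.059  279.8919]
[171.5511 280.151 ]
[152.8229 102.6026]
[411.5309 102.1988]
g [387.041  259.8343]
g [177.4392 260.0887]
```

View pics/w4.png

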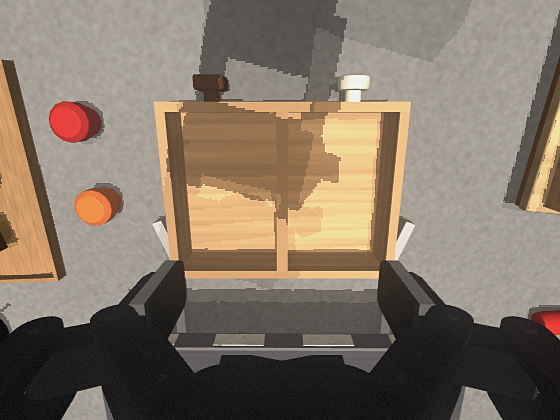

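The tray sits flat between the two guides, knobs towards the robot, rim corners at the predicted pixels. The released tray should meet step 2. Next, look at the carton from above.

Request:
{"op": "step_arm", "data": {"commands": [{"hand": 1,"x": 0.01,"y": -0.15,"z": -0.05,"wx": 0,"wy": 0.0013,"wz": 0},{"hand": 1,"x": 0.01,"y": -0.15,"z": -0.05,"wx": 0,"wy": 0,"wz": 0},{"hand": 1,"x": 0.01,"y": -0.15,"z": -0.05,"wx": 0,"wy": 0,"wz": 0},{"hand": 1,"x": 0.01,"y": -0.15,"z": -0.05,"wx": 0,"wy": 0,"wz": 0},{"hand": 1,"x": 0.02,"y": -0.15,"z": -0.05,"wx": 0,"wy": 0,"wz": 0},{"hand": 1,"x": 0.02,"y": -0.15,"z": -0.05,"wx": 0,"wy": 0,"wz": 0},{"hand": 1,"x": 0.02,"y": -0.15,"z": 0,"wx": 0,"wy": 0,"wz": 0},{"hand": 1,"x": 0.01,"y": -0.15,"z": 0,"wx": 0,"wy": 0,"wz": 0}]}}

```text
time_s: 10.65
tcp_pos: [0.4776, -0.2576, 0.2423]
tcp_rot: [-0.003, 0.015, 1.0, 0.001]
ft_force: [0.1, -0.2, -0.2]
finger_gap: 0.0854
gripper_force: 0.0
```

Request:
{"op": "step_arm", "data": {"commands": [{"hand": 1,"x": 0.02,"y": -0.15,"z": 0,"wx": 0,"wy": 0,"wz": 0},{"hand": 1,"x": 0.02,"y": -0.15,"z": 0,"wx": 0,"wy": 0,"wz": 0},{"hand": 1,"x": 0.02,"y": -0.15,"z": 0,"wx": 0,"wy": 0,"wz": 0},{"hand": 1,"x": 0,"y": 0,"z": 0,"wx": 0,"wy": 0,"wz": 0},{"hand": 1,"x": 0,"y": 0,"z": 0,"wx": 0,"wy": 0,"wz": 0}]}}

```text
time_s: 11.15
tcp_pos: [0.4633, -0.346, 0.2421]
tcp_rot: [-0.003, 0.015, 1.0, 0.001]
ft_force: [-0.7, 0.2, 0.7]
finger_gap: 0.0853
gripper_force: 0.0
```

```bash
cat > kn.py <<'E'
from h import *
np.set_printoptions(precision=4,suppress=True)
def knobs(n,z=.038):
    k=K(n); cams.get_image(n)
    for q in('white1','wood1'):
        for d in silhouettes(q,n):
            m=d['region'];c=max(cv2.findContours(m.astype(np.uint8),0,1)[0],key=cv2.contourArea)[:,0]
            W=np.array([w(n,u,z,k)[:2] for u in c]).astype(np.float32); r=cv2.minAreaRect(W*1000)
            print(n,q,round(d['p'],2),'uv',np.round(d['uv']),'xy',w(n,d['uv'],z,k)[:2],'rect',np.round(r[0],0),np.round(r[1],0),round(r[2]))
E
python3 - <<'E'
from kn import *
plan([.4946,-.3188,.19],90)
k=K('wrist');save('wrist','w5.png');knobs('wrist');print(-k[3].T@k[4])
E
```

```text
t 11.2 tcp [ 0.4633 -0.346   0.2421] gap 0.0853 turn [ 0.0004 -0.0011 -0.0048] shift [-0.157  0.136  0.261] q6 -2.38
wrist white1 0.87 uv [298. 157.] xy [ 0.4333 -0.3263] rect [ 435. -322.] [34. 34.] 43
wrist white1 0.83 uv [337.  50.] xy [ 0.3303 -0.2866] rect [ 332. -287.] [33. 36.] 42
wrist white1 0.82 uv [245. 255.] xy [ 0.544  -0.3895] rect [ 545. -391.] [35. 40.] 88
wrist white1 0.75 uv [404. 157.] xy [ 0.4365 -0.2135] rect [ 437. -212.] [34. 35.] 3
wrist white1 0.58 uv [304. 202.] xy [ 0.4834 -0.3209] rect [ 487. -320.] [35. 35.] 62
wrist white1 0.57 uv [407. 224.] xy [ 0.5127 -0.205 ] rect [ 512. -208.] [40. 34.] 48
wrist white1 0.4 uv [270. 187.] xy [ 0.4646 -0.3576] rect [ 487. -353.] [207. 170.] 0
wrist white1 0.39 uv [460. 388.] xy [ 0.7414 -0.1192] rect [766. -92.] [71. 55.] 88
wrist wood1 0.85 uv [304. 252.] xy [ 0.5431 -0.3221] rect [ 543. -322.] [43. 34.] 11
wrist wood1 0.74 uv [239. 211.] xy [ 0.4917 -0.3934] rect [ 491. -393.] [37. 38.] 88
[ 0.3954 -0.3445  0.3851]
```

View pics/w5.png

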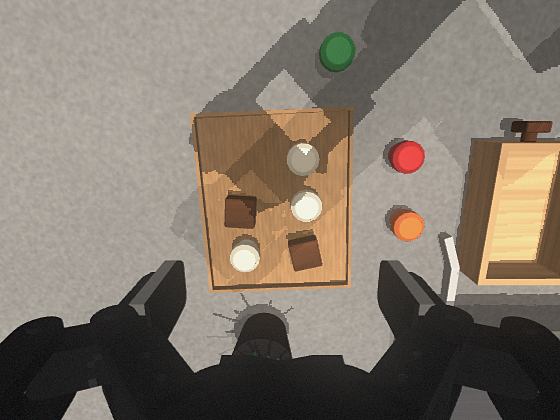

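Wrist view: carton with whites at (303,158), (306,206), (245,256) and wood at (240,211), (305,252). The decoys are outside it. First pick: white A at (0.435,-0.322).

```bash
python3 - <<'E'
from h import *
plan([.435,-.322,.0115],88.36)
E
```

```text
t 11.3 tcp [ 0.4639 -0.3451  0.2435] gap 0.0853 turn [ 0.0001 -0.0008  0.0001] shift [0.148 0.111 1.16 ] q6 -2.39
```

Request:
{"op": "step_arm", "data": {"commands": [{"hand": 0.45,"x": 0.148,"y": 0.111,"z": 0.05,"wx": 0,"wy": -0.0008,"wz": 0},{"hand": 0.45,"x": 0,"y": 0,"z": 0.15,"wx": 0,"wy": 0,"wz": 0},{"hand": 0.45,"x": 0,"y": 0,"z": 0.2,"wx": 0,"wy": 0,"wz": 0},{"hand": 0.45,"x": 0,"y": 0,"z": 0.2,"wx": 0,"wy": 0,"wz": 0},{"hand": 0.45,"x": 0,"y": 0,"z": 0.1,"wx": 0,"wy": 0,"wz": 0},{"hand": 0.45,"x": 0,"y": 0,"z": 0,"wx": 0,"wy": 0,"wz": 0},{"hand": 0.45,"x": 0,"y": 0,"z": 0,"wx": 0,"wy": 0,"wz": 0}]}}

```text
time_s: 12.05
tcp_pos: [0.4351, -0.3229, 0.1047]
tcp_rot: [0.0, 0.014, 1.0, -0.0]
ft_force: [-0.0, 0.1, 0.0]
finger_gap: 0.062
gripper_force: 0.0
```

```bash
python3 - <<'E'
from kn import *
plan([.435,-.322,.0115],88.36);knobs('wrist')
E
```

```text
t 12.1 tcp [ 0.4351 -0.3229  0.1047] gap 0.062 turn [-0.0001  0.0001 -0.    ] shift [0.001 0.005 0.466] q6 -2.4
wrist white1 0.96 uv [337.  56.] xy [ 0.3315 -0.2874] rect [ 331. -287.] [34. 34.] 2
wrist white1 0.9 uv [281. 220.] xy [ 0.4325 -0.3234] rect [ 433. -322.] [33. 36.] 88
wrist white1 0.74 uv [436. 297.] xy [ 0.4944 -0.2128] rect [ 496. -214.] [31. 19.] 61
wrist white1 0.65 uv [289. 284.] xy [ 0.4809 -0.3194] rect [ 481. -319.] [34. 42.] 88
wrist white1 0.57 uv [213. 344.] xy [ 0.5301 -0.3781] rect [ 531. -378.] [36. 17.] 11
wrist white1 0.55 uv [443. 217.] xy [ 0.4334 -0.2142] rect [ 432. -214.] [43. 34.] 48
wrist wood1 0.58 uv [210. 307.] xy [ 0.4978 -0.3778] rect [ 501. -377.] [ 4. 18.] 62
wrist wood1 0.57 uv [287. 338.] xy [ 0.5264 -0.3214] rect [ 528. -323.] [35. 35.] 9
```

Request:
{"op": "step_arm", "data": {"commands": [{"hand": 0.45,"x": 0.008,"y": 0.003,"z": 0.15,"wx": 0,"wy": 0,"wz": 0},{"hand": 0.45,"x": 0,"y": 0,"z": 0.15,"wx": 0,"wy": 0,"wz": 0},{"hand": 0.45,"x": 0,"y": 0,"z": 0.1,"wx": 0,"wy": 0,"wz": 0},{"hand": 0.45,"x": 0,"y": 0,"z": 0.066,"wx": 0,"wy": 0,"wz": 0},{"hand": -0.6,"x": 0,"y": 0,"z": 0,"wx": 0,"wy": 0,"wz": 0},{"hand": -0.6,"x": 0,"y": 0,"z": 0,"wx": 0,"wy": 0,"wz": 0},{"hand": -0.6,"x": 0,"y": 0,"z": 0,"wx": 0,"wy": 0,"wz": 0},{"hand": -0.6,"x": 0,"y": 0,"z": 0,"wx": 0,"wy": 0,"wz": 0}], "squeeze": 50}}

```text
time_s: 13.0
tcp_pos: [0.4336, -0.3229, 0.0118]
tcp_rot: [0.001, 0.015, 1.0, -0.001]
ft_force: [-0.1, 0.6, 4.4]
finger_gap: 0.0337
gripper_force: 50.1
```

Request:
{"op": "step_arm", "data": {"commands": [{"hand": -0.6,"x": 0,"y": 0,"z": 0,"wx": 0,"wy": 0,"wz": 0},{"hand": -0.6,"x": 0,"y": 0,"z": -0.05,"wx": 0,"wy": 0,"wz": 0},{"hand": -0.6,"x": 0,"y": 0,"z": -0.15,"wx": 0,"wy": 0,"wz": 0},{"hand": -0.6,"x": 0,"y": 0,"z": -0.2,"wx": 0,"wy": 0,"wz": 0},{"hand": -0.6,"x": 0,"y": 0,"z": -0.15,"wx": 0,"wy": 0,"wz": 0},{"hand": -0.6,"x": 0,"y": 0,"z": 0,"wx": 0,"wy": 0,"wz": 0}]}}

```text
time_s: 13.6
tcp_pos: [0.4343, -0.3237, 0.1253]
tcp_rot: [0.003, 0.015, 1.0, -0.003]
ft_force: [-0.3, 0.0, -1.0]
finger_gap: 0.0336
gripper_force: 50.0
```

```bash
python3 - <<'E'
from h import *
c,s=np.cos(-.0286),np.sin(-.0286)
def tray(x,y,z): return [.5075+c*x-s*y,-.0172+s*x+c*y,z]
for p in [(.048,.051),(0,.051),(-.045,.051),(.045,-.051),(0,-.051)]: print(p,tray(*p,0)[:2])
plan(tray(.048,.051,.12),88.36)
E
```

```text
(0.048, 0.051) [np.float64(0.5569387714601368), np.float64(0.032406530583304796)]
(0, 0.051) [np.float64(0.5089584011620562), np.float64(0.03377914344171067)]
(-0.045, 0.051) [np.float64(0.4639768040076056), np.float64(0.03506596799646619)]
(0.045, -0.051) [np.float64(0.5510231959923944), np.float64(-0.06946596799646619)]
(0, -0.051) [np.float64(0.5060415988379438), np.float64(-0.06817914344171067)]
t 13.6 tcp [ 0.4343 -0.3237  0.1253] gap 0.0336 turn [-0.001   0.0009 -0.0001] shift [-0.562  1.797  0.026] q6 -2.4
```

Request:
{"op": "step_arm", "data": {"commands": [{"hand": -0.6,"x": -0.04,"y": 0.14,"z": 0,"wx": -0.001,"wy": 0.0009,"wz": 0},{"hand": -0.6,"x": -0.04,"y": 0.14,"z": 0,"wx": 0,"wy": 0,"wz": 0},{"hand": -0.6,"x": -0.04,"y": 0.14,"z": 0,"wx": 0,"wy": 0,"wz": 0},{"hand": -0.6,"x": -0.04,"y": 0.14,"z": 0,"wx": 0,"wy": 0,"wz": 0},{"hand": -0.6,"x": -0.04,"y": 0.14,"z": 0,"wx": 0,"wy": 0,"wz": 0},{"hand": -0.6,"x": -0.04,"y": 0.14,"z": 0,"wx": 0,"wy": 0,"wz": 0},{"hand": -0.6,"x": -0.04,"y": 0.14,"z": 0,"wx": 0,"wy": 0,"wz": 0},{"hand": -0.6,"x": -0.04,"y": 0.14,"z": 0,"wx": 0,"wy": 0,"wz": 0}]}}

```text
time_s: 14.4
tcp_pos: [0.5035, -0.099, 0.1213]
tcp_rot: [-0.003, 0.015, 1.0, 0.003]
ft_force: [0.5, 0.5, -1.3]
finger_gap: 0.0335
gripper_force: 50.0
```

Request:
{"op": "step_arm", "data": {"commands": [{"hand": -0.6,"x": -0.04,"y": 0.14,"z": 0,"wx": 0,"wy": 0,"wz": 0},{"hand": -0.6,"x": -0.04,"y": 0.14,"z": 0,"wx": 0,"wy": 0,"wz": 0},{"hand": -0.6,"x": -0.06,"y": 0.14,"z": 0,"wx": 0,"wy": 0,"wz": 0},{"hand": -0.6,"x": -0.06,"y": 0.14,"z": 0,"wx": 0,"wy": 0,"wz": 0},{"hand": -0.6,"x": -0.042,"y": 0.117,"z": 0,"wx": 0,"wy": 0,"wz": 0},{"hand": -0.6,"x": 0,"y": 0,"z": 0,"wx": 0,"wy": 0,"wz": 0},{"hand": -0.6,"x": 0,"y": 0,"z": 0,"wx": 0,"wy": 0,"wz": 0}]}}

```text
time_s: 15.1
tcp_pos: [0.5555, 0.0336, 0.1218]
tcp_rot: [-0.003, 0.014, 1.0, 0.003]
ft_force: [0.1, 0.1, -0.3]
finger_gap: 0.0334
gripper_force: 50.0
```

```bash
python3 - <<'E'
from h import *
plan([.557,.0324,.0155],88.36)
E
```

```text
t 15.1 tcp [0.5555 0.0336 0.1218] gap 0.0334 turn [ 0.001  -0.0011  0.    ] shift [-0.008 -0.006  0.531] q6 -1.7
```

Request:
{"op": "step_arm", "data": {"commands": [{"hand": -0.6,"x": -0.008,"y": -0.006,"z": 0.1,"wx": 0.001,"wy": -0.0011,"wz": 0},{"hand": -0.6,"x": 0,"y": 0,"z": 0.15,"wx": 0,"wy": 0,"wz": 0},{"hand": -0.6,"x": 0,"y": 0,"z": 0.15,"wx": 0,"wy": 0,"wz": 0},{"hand": -0.6,"x": 0,"y": 0,"z": 0.08,"wx": 0,"wy": 0,"wz": 0},{"hand": -0.6,"x": 0,"y": 0,"z": 0.05,"wx": 0,"wy": 0,"wz": 0},{"hand": -0.6,"x": 0,"y": 0,"z": 0,"wx": 0,"wy": 0,"wz": 0},{"hand": 0.15,"x": 0,"y": 0,"z": 0,"wx": 0,"wy": 0,"wz": 0},{"hand": 0.15,"x": 0,"y": 0,"z": 0,"wx": 0,"wy": 0,"wz": 0}]}}

```text
time_s: 15.9
tcp_pos: [0.558, 0.0322, 0.0171]
tcp_rot: [0.002, 0.015, 1.0, -0.0]
ft_force: [0.2, 0.6, 0.4]
finger_gap: 0.0488
gripper_force: 0.0
```

Request:
{"op": "step_arm", "data": {"commands": [{"hand": 0.15,"x": 0,"y": 0,"z": 0,"wx": 0,"wy": 0,"wz": 0},{"hand": 0.15,"x": 0,"y": 0,"z": -0.1,"wx": 0,"wy": 0,"wz": 0},{"hand": 0.15,"x": 0,"y": 0,"z": -0.2,"wx": 0,"wy": 0,"wz": 0},{"hand": 0.15,"x": 0,"y": 0,"z": -0.2,"wx": 0,"wy": 0,"wz": 0},{"hand": 0.15,"x": 0,"y": 0,"z": 0,"wx": 0,"wy": 0,"wz": 0}]}}

```text
time_s: 16.4
tcp_pos: [0.5598, 0.0322, 0.1216]
tcp_rot: [0.006, 0.015, 1.0, -0.001]
ft_force: [0.9, 0.7, -0.6]
finger_gap: 0.0492
gripper_force: 0.0
```

```bash
python3 - <<'E'
from kn import *
plan([.486,-.320,.11],88.36);knobs('wrist',.040);knobs('top')
E
```

```text
t 16.4 tcp [0.5598 0.0322 0.1216] gap 0.0492 turn [-0.0002  0.0019 -0.0001] shift [ 0.318 -1.771  0.058] q6 -1.7
wrist white1 0.62 uv [278. 211.] xy [0.5556 0.0295] rect [557.  32.] [34. 36.] 87
top white1 0.64 uv [353. 248.] xy [ 0.4353 -0.2012] rect [ 437. -204.] [33. 35.] 1
top white1 0.62 uv [427. 208.] xy [ 0.5389 -0.3899] rect [ 548. -388.] [36. 33.] 89
top white1 0.56 uv [397. 226.] xy [ 0.4927 -0.3127] rect [ 490. -316.] [36. 35.] 90
top white1 0.53 uv [351. 219.] xy [ 0.5089 -0.1971] rect [ 518. -198.] [33. 33.] 1
top white1 0.46 uv [385. 294.] xy [ 0.3234 -0.2826] rect [ 330. -282.] [35. 35.] 90
top wood1 0.64 uv [401. 204.] xy [ 0.5493 -0.3242] rect [ 545. -318.] [32. 39.] 12
top wood1 0.64 uv [149. 156.] xy [0.6637 0.3149] rect [662. 334.] [ 24. 148.] 3
top wood1 0.45 uv [427. 227.] xy [ 0.4907 -0.3895] rect [ 493. -391.] [38. 35.] 89
```

White A is in the left compartment. Next, white B at (0.487,-0.319).

Request:
{"op": "step_arm", "data": {"commands": [{"hand": 0.15,"x": 0.02,"y": -0.13,"z": 0,"wx": 0,"wy": 0.0019,"wz": 0},{"hand": 0.15,"x": 0.02,"y": -0.14,"z": 0,"wx": 0,"wy": 0,"wz": 0},{"hand": 0.15,"x": 0.02,"y": -0.14,"z": 0,"wx": 0,"wy": 0,"wz": 0},{"hand": 0.15,"x": 0.02,"y": -0.14,"z": 0,"wx": 0,"wy": 0,"wz": 0},{"hand": 0.15,"x": 0.02,"y": -0.14,"z": 0,"wx": 0,"wy": 0,"wz": 0},{"hand": 0.45,"x": 0.02,"y": -0.14,"z": 0,"wx": 0,"wy": 0,"wz": 0},{"hand": 0.45,"x": 0.02,"y": -0.14,"z": 0,"wx": 0,"wy": 0,"wz": 0},{"hand": 0.45,"x": 0.02,"y": -0.14,"z": 0,"wx": 0,"wy": 0,"wz": 0}]}}

```text
time_s: 17.5
tcp_pos: [0.5183, -0.1895, 0.1154]
tcp_rot: [-0.006, 0.015, 1.0, 0.001]
ft_force: [0.6, -0.1, 0.0]
finger_gap: 0.0621
gripper_force: 0.0
```

Request:
{"op": "step_arm", "data": {"commands": [{"hand": 0.45,"x": 0.03,"y": -0.14,"z": 0,"wx": 0,"wy": 0,"wz": 0},{"hand": 0.45,"x": 0.03,"y": -0.14,"z": 0,"wx": 0,"wy": 0,"wz": 0},{"hand": 0.45,"x": 0.04,"y": -0.14,"z": 0,"wx": 0,"wy": 0,"wz": 0},{"hand": 0.45,"x": 0.058,"y": -0.14,"z": 0,"wx": 0,"wy": 0,"wz": 0},{"hand": 0.45,"x": 0,"y": -0.101,"z": 0,"wx": 0,"wy": 0,"wz": 0},{"hand": 0.45,"x": 0,"y": 0,"z": 0,"wx": 0,"wy": 0,"wz": 0},{"hand": 0.45,"x": 0,"y": 0,"z": 0,"wx": 0,"wy": 0,"wz": 0}]}}

```text
time_s: 18.2
tcp_pos: [0.4832, -0.3193, 0.1158]
tcp_rot: [-0.006, 0.015, 1.0, 0.001]
ft_force: [-0.2, -0.1, 0.0]
finger_gap: 0.062
gripper_force: 0.0
```

```bash
python3 - <<'E'
from kn import *
plan([.486,-.320,.0115],88.36);knobs('wrist')
E
```

```text
t 18.2 tcp [ 0.4832 -0.3193  0.1158] gap 0.062 turn [ 0.0002 -0.0019 -0.0002] shift [-0.014 -0.003  0.522] q6 -2.32
wrist white1 0.97 uv [324.   5.] xy [ 0.348  -0.2893] rect [ 349. -288.] [26.  8.] 88
wrist white1 0.93 uv [436. 254.] xy [ 0.5127 -0.2068] rect [ 511. -209.] [45. 34.] 50
wrist white1 0.79 uv [283. 224.] xy [ 0.4864 -0.3185] rect [ 487. -318.] [35. 36.] 61
wrist white1 0.61 uv [436. 149.] xy [ 0.4363 -0.2134] rect [ 436. -214.] [41. 34.] 70
wrist white1 0.49 uv [243. 177.] xy [ 0.4511 -0.3451] rect [ 486. -350.] [199. 162.] 1
wrist white1 0.38 uv [213. 306.] xy [ 0.5508 -0.3738] rect [ 550. -374.] [ 3. 13.] 69
wrist wood1 0.66 uv [280. 292.] xy [ 0.5399 -0.3219] rect [ 540. -321.] [45. 35.] 10
wrist wood1 0.6 uv [180. 234.] xy [ 0.491  -0.3932] rect [ 491. -391.] [37. 40.] 84
```

Request:
{"op": "step_arm", "data": {"commands": [{"hand": 0.45,"x": -0.014,"y": 0.002,"z": 0.15,"wx": 0,"wy": -0.0015,"wz": 0},{"hand": 0.45,"x": 0,"y": 0,"z": 0.15,"wx": 0,"wy": 0,"wz": 0},{"hand": 0.45,"x": 0,"y": 0,"z": 0.14,"wx": 0,"wy": 0,"wz": 0},{"hand": 0.45,"x": 0,"y": 0,"z": 0.08,"wx": 0,"wy": 0,"wz": 0},{"hand": 0.45,"x": 0,"y": 0,"z": 0,"wx": 0,"wy": 0,"wz": 0},{"hand": -0.6,"x": 0,"y": 0,"z": 0,"wx": 0,"wy": 0,"wz": 0},{"hand": -0.6,"x": 0,"y": 0,"z": 0,"wx": 0,"wy": 0,"wz": 0},{"hand": -0.6,"x": 0,"y": 0,"z": 0,"wx": 0,"wy": 0,"wz": 0}], "squeeze": 50}}

```text
time_s: 19.15
tcp_pos: [0.4865, -0.3197, 0.0142]
tcp_rot: [0.0, 0.015, 1.0, -0.001]
ft_force: [0.2, 2.3, 5.6]
finger_gap: 0.0339
gripper_force: 50.1
```

Request:
{"op": "step_arm", "data": {"commands": [{"hand": -0.6,"x": 0,"y": 0,"z": 0,"wx": 0,"wy": 0,"wz": 0},{"hand": -0.6,"x": 0,"y": 0,"z": -0.05,"wx": 0,"wy": 0,"wz": 0},{"hand": -0.6,"x": 0,"y": 0,"z": -0.15,"wx": 0,"wy": 0,"wz": 0},{"hand": -0.6,"x": 0,"y": 0,"z": -0.2,"wx": 0,"wy": 0,"wz": 0},{"hand": -0.6,"x": 0,"y": 0,"z": -0.15,"wx": 0,"wy": 0,"wz": 0},{"hand": -0.6,"x": 0,"y": 0,"z": 0,"wx": 0,"wy": 0,"wz": 0}]}}

```text
time_s: 19.75
tcp_pos: [0.4873, -0.3207, 0.1278]
tcp_rot: [0.003, 0.015, 1.0, -0.003]
ft_force: [0.6, -0.8, -0.9]
finger_gap: 0.0338
gripper_force: 50.0
```

```bash
python3 - <<'E'
from h import *
plan([.509,.0338,.12],88.36)
E
```

```text
t 19.8 tcp [ 0.4873 -0.3207  0.1278] gap 0.0338 turn [-0.001   0.0008 -0.0001] shift [-0.058  1.775  0.039] q6 -2.33
```

Request:
{"op": "step_arm", "data": {"commands": [{"hand": -0.6,"x": 0,"y": 0.135,"z": 0,"wx": 0,"wy": 0,"wz": 0},{"hand": -0.6,"x": 0,"y": 0.14,"z": 0,"wx": 0,"wy": 0,"wz": 0},{"hand": -0.6,"x": 0,"y": 0.14,"z": 0,"wx": 0,"wy": 0,"wz": 0},{"hand": -0.6,"x": 0,"y": 0.14,"z": 0,"wx": 0,"wy": 0,"wz": 0},{"hand": -0.6,"x": 0,"y": 0.14,"z": 0,"wx": 0,"wy": 0,"wz": 0},{"hand": -0.6,"x": 0,"y": 0.14,"z": 0,"wx": 0,"wy": 0,"wz": 0},{"hand": -0.6,"x": 0,"y": 0.14,"z": 0,"wx": 0,"wy": 0,"wz": 0},{"hand": -0.6,"x": 0,"y": 0.14,"z": 0,"wx": 0,"wy": 0,"wz": 0}]}}

```text
time_s: 20.55
tcp_pos: [0.4921, -0.0953, 0.1226]
tcp_rot: [-0.001, 0.015, 1.0, 0.0]
ft_force: [-0.0, 0.4, -0.3]
finger_gap: 0.0339
gripper_force: 49.9
```

Request:
{"op": "step_arm", "data": {"commands": [{"hand": -0.6,"x": 0,"y": 0.14,"z": 0,"wx": 0,"wy": 0,"wz": 0},{"hand": -0.6,"x": 0,"y": 0.14,"z": 0,"wx": 0,"wy": 0,"wz": 0},{"hand": -0.6,"x": -0.03,"y": 0.14,"z": 0,"wx": 0,"wy": 0,"wz": 0},{"hand": -0.6,"x": -0.028,"y": 0.14,"z": 0,"wx": 0,"wy": 0,"wz": 0},{"hand": -0.6,"x": 0,"y": 0.1,"z": 0,"wx": 0,"wy": 0,"wz": 0},{"hand": -0.6,"x": 0,"y": 0,"z": 0,"wx": 0,"wy": 0,"wz": 0},{"hand": -0.6,"x": 0,"y": 0,"z": 0,"wx": 0,"wy": 0,"wz": 0}]}}

```text
time_s: 21.25
tcp_pos: [0.5077, 0.0349, 0.1226]
tcp_rot: [-0.001, 0.014, 1.0, -0.0]
ft_force: [0.4, -0.6, -0.9]
finger_gap: 0.0335
gripper_force: 50.0
```

```bash
python3 - <<'E'
from h import *
plan([.509,.0338,.0175],88.36)
E
```

```text
t 21.2 tcp [0.5077 0.0349 0.1226] gap 0.0335 turn [-0.     -0.0003  0.    ] shift [-0.006 -0.005  0.525] q6 -1.71
```

Request:
{"op": "step_arm", "data": {"commands": [{"hand": -0.6,"x": -0.006,"y": -0.005,"z": 0.1,"wx": 0,"wy": 0,"wz": 0},{"hand": -0.6,"x": 0,"y": 0,"z": 0.15,"wx": 0,"wy": 0,"wz": 0},{"hand": -0.6,"x": 0,"y": 0,"z": 0.15,"wx": 0,"wy": 0,"wz": 0},{"hand": -0.6,"x": 0,"y": 0,"z": 0.08,"wx": 0,"wy": 0,"wz": 0},{"hand": -0.6,"x": 0,"y": 0,"z": 0.045,"wx": 0,"wy": 0,"wz": 0},{"hand": -0.6,"x": 0,"y": 0,"z": 0,"wx": 0,"wy": 0,"wz": 0},{"hand": 0.15,"x": 0,"y": 0,"z": 0,"wx": 0,"wy": 0,"wz": 0},{"hand": 0.15,"x": 0,"y": 0,"z": 0,"wx": 0,"wy": 0,"wz": 0}]}}

```text
time_s: 22.05
tcp_pos: [0.5095, 0.0333, 0.018]
tcp_rot: [-0.0, 0.015, 1.0, -0.0]
ft_force: [0.4, 0.1, 0.1]
finger_gap: 0.0488
gripper_force: 0.0
```

Request:
{"op": "step_arm", "data": {"commands": [{"hand": 0.15,"x": 0,"y": 0,"z": 0,"wx": 0,"wy": 0,"wz": 0},{"hand": 0.15,"x": 0,"y": 0,"z": -0.1,"wx": 0,"wy": 0,"wz": 0},{"hand": 0.15,"x": 0,"y": 0,"z": -0.2,"wx": 0,"wy": 0,"wz": 0},{"hand": 0.15,"x": 0,"y": 0,"z": -0.2,"wx": 0,"wy": 0,"wz": 0},{"hand": 0.15,"x": 0,"y": 0,"z": 0,"wx": 0,"wy": 0,"wz": 0}]}}

```text
time_s: 22.55
tcp_pos: [0.5116, 0.0337, 0.1225]
tcp_rot: [0.004, 0.015, 1.0, -0.001]
ft_force: [0.0, -0.6, -1.0]
finger_gap: 0.0489
gripper_force: 0.0
```

```bash
python3 - <<'E'
from kn import *
knobs('wrist',.040);knobs('top'); plan([.542,-.322,.11],88.36)
plan([.542,-.322,.11],101)
E
```

```text
wrist white1 0.98 uv [ 10. 222.] xy [ 0.51   -0.1655] rect [ 512. -164.] [18. 34.] 75
wrist white1 0.68 uv [256. 250.] xy [0.5379 0.0137] rect [539.  15.] [36. 37.] 60
top white1 0.73 uv [385. 291.] xy [ 0.3298 -0.2814] rect [ 332. -282.] [32. 27.] 45
top white1 0.47 uv [353. 249.] xy [ 0.4326 -0.2012] rect [ 437. -204.] [33. 35.] 1
top white1 0.45 uv [353. 220.] xy [ 0.5055 -0.2011] rect [ 517. -198.] [30. 33.] 1
top wood1 0.77 uv [400. 204.] xy [ 0.5493 -0.3219] rect [ 547. -318.] [36. 40.] 14
top wood1 0.73 uv [425. 225.] xy [ 0.4952 -0.3847] rect [ 495. -390.] [33. 41.] 1
t 22.9 tcp [0.5086 0.0341 0.1165] gap 0.049 turn [ 0.0001 -0.0006 -0.0001] shift [-0.218 -1.775  0.033] q6 -1.71
t 22.9 tcp [0.5086 0.0341 0.1165] gap 0.049 turn [ 0.0001 -0.0006 -0.0352] shift [ 0.176 -1.779  0.033] q6 -1.71
```

```bash
python3 - <<'E'
from h import *
a=save('wrist','w6.png');b=cams.get_image('top')[120:310,180:460]
o=np.vstack([cv2.resize(a,(440,330)),np.zeros((270,440,3),np.uint8)]); c=np.zeros((600,800,3),np.uint8)
c[:330,:440]=cv2.resize(a,(440,330)); c[330:,:398]=cv2.resize(b,(398,270)); s=cams.get_image('side')[230:420,230:450]; c[:312,440:]=cv2.resize(s,(360,312))
cv2.imwrite('pics/m1.png',np.clip(c[:,:,::-1]*1.3,0,255))
E
```

```text
[ WARN:0@1.290] global loadsave.cpp:1063 imwrite_ Unsupported depth image for selected encoder is fallbacked to CV_8U.
```

View pics/m1.png

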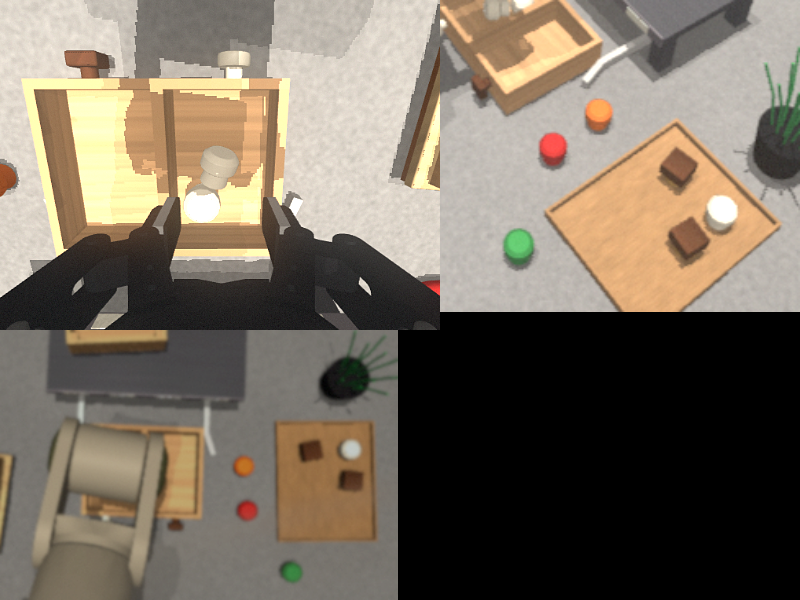

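Wrist view: white A was knocked to ~(0.539,0.015), still standing. White B is lying beside it. Both are inside the left compartment, so that is allowed. White C and wood D and E are still in the carton. Next, wood E, with the tool turned to about 100°.

Request:
{"op": "step_arm", "data": {"commands": [{"hand": 0.15,"x": 0.0,"y": -0.08,"z": -0.03,"wx": 0,"wy": 0,"wz": -0.0162},{"hand": 0.35,"x": 0.0,"y": -0.12,"z": 0,"wx": 0,"wy": 0,"wz": -0.0162},{"hand": 0.35,"x": 0.009,"y": -0.14,"z": 0,"wx": 0,"wy": 0,"wz": 0},{"hand": 0.35,"x": 0.01,"y": -0.14,"z": 0,"wx": 0,"wy": 0,"wz": 0},{"hand": 0.35,"x": 0.01,"y": -0.14,"z": 0,"wx": 0,"wy": 0,"wz": 0},{"hand": 0.35,"x": 0.01,"y": -0.14,"z": 0,"wx": 0,"wy": 0,"wz": 0},{"hand": 0.35,"x": 0.01,"y": -0.14,"z": 0,"wx": 0,"wy": 0,"wz": 0},{"hand": 0.35,"x": 0.01,"y": -0.14,"z": 0,"wx": 0,"wy": 0,"wz": 0}]}}

```text
time_s: 23.8
tcp_pos: [0.5279, -0.1745, 0.1232]
tcp_rot: [-0.001, -0.087, 0.996, 0.0]
ft_force: [0.3, -0.7, 0.3]
finger_gap: 0.0576
gripper_force: 0.0
```

Request:
{"op": "step_arm", "data": {"commands": [{"hand": 0.35,"x": 0.01,"y": -0.14,"z": 0,"wx": 0,"wy": 0,"wz": 0},{"hand": 0.35,"x": 0.01,"y": -0.14,"z": 0,"wx": 0,"wy": 0,"wz": 0},{"hand": 0.35,"x": 0.01,"y": -0.14,"z": 0,"wx": 0,"wy": 0,"wz": 0},{"hand": 0.35,"x": 0,"y": -0.14,"z": 0,"wx": 0,"wy": 0,"wz": 0},{"hand": 0.35,"x": 0,"y": -0.1,"z": 0,"wx": 0,"wy": 0,"wz": 0},{"hand": 0.35,"x": 0,"y": 0,"z": 0,"wx": 0,"wy": 0,"wz": 0},{"hand": 0.35,"x": 0,"y": 0,"z": 0,"wx": 0,"wy": 0,"wz": 0}]}}

```text
time_s: 24.5
tcp_pos: [0.5446, -0.304, 0.123]
tcp_rot: [-0.001, -0.087, 0.996, 0.001]
ft_force: [0.5, 0.1, -0.1]
finger_gap: 0.0577
gripper_force: 0.0
```

```bash
python3 - <<'E'
from kn import *
plan([.545,-.321,.0115],100);knobs('wrist')
save('wrist','w7.png')
E
```

```text
t 24.5 tcp [ 0.5446 -0.304   0.123 ] gap 0.0577 turn [ 0.0002 -0.0003 -0.0001] shift [ 0.013 -0.084  0.557] q6 -2.44
wrist white1 0.9 uv [421. 202.] xy [ 0.5166 -0.2063] rect [ 515. -207.] [40. 36.] 40
wrist white1 0.65 uv [163. 198.] xy [ 0.5458 -0.3909] rect [ 546. -389.] [34. 39.] 52
wrist white1 0.58 uv [444.  92.] xy [ 0.4411 -0.2125] rect [ 440. -213.] [33. 39.] 16
wrist white1 0.33 uv [530. 233.] xy [ 0.5255 -0.1194] rect [ 521. -132.] [177.  63.] 23
wrist wood1 0.72 uv [260. 211.] xy [ 0.5431 -0.32  ] rect [ 544. -321.] [37. 34.] 11
wrist wood1 0.67 uv [168. 121.] xy [ 0.4912 -0.3914] rect [ 494. -391.] [39. 35.] 85
wrist wood1 0.57 uv [454. 300.] xy [ 0.59   -0.1576] rect [ 686. -149.] [78. 30.] 48
```

Request:
{"op": "step_arm", "data": {"commands": [{"hand": 0.35,"x": 0.016,"y": -0.082,"z": 0.06,"wx": 0,"wy": 0,"wz": -0.001},{"hand": 0.35,"x": 0,"y": 0,"z": 0.15,"wx": 0,"wy": 0,"wz": 0},{"hand": 0.35,"x": 0,"y": 0,"z": 0.15,"wx": 0,"wy": 0,"wz": 0},{"hand": 0.35,"x": 0,"y": 0,"z": 0.12,"wx": 0,"wy": 0,"wz": 0},{"hand": 0.35,"x": 0,"y": 0,"z": 0.07,"wx": 0,"wy": 0,"wz": 0},{"hand": 0.35,"x": 0,"y": 0,"z": 0,"wx": 0,"wy": 0,"wz": 0},{"hand": -0.6,"x": 0,"y": 0,"z": 0,"wx": 0,"wy": 0,"wz": 0},{"hand": -0.6,"x": 0,"y": 0,"z": 0,"wx": 0,"wy": 0,"wz": 0}], "squeeze": 50}}

```text
time_s: 25.5
tcp_pos: [0.5452, -0.3218, 0.0152]
tcp_rot: [0.0, -0.09, 0.996, -0.001]
ft_force: [0.8, 0.3, -1.0]
finger_gap: 0.033
gripper_force: 49.8
```

Request:
{"op": "step_arm", "data": {"commands": [{"hand": -0.6,"x": 0,"y": 0,"z": 0,"wx": 0,"wy": 0,"wz": 0},{"hand": -0.6,"x": 0,"y": 0,"z": 0,"wx": 0,"wy": 0,"wz": 0},{"hand": -0.6,"x": 0,"y": 0,"z": -0.05,"wx": 0,"wy": 0,"wz": 0},{"hand": -0.6,"x": 0,"y": 0,"z": -0.15,"wx": 0,"wy": 0,"wz": 0},{"hand": -0.6,"x": 0,"y": 0,"z": -0.2,"wx": 0,"wy": 0,"wz": 0},{"hand": -0.6,"x": 0,"y": 0,"z": -0.15,"wx": 0,"wy": 0,"wz": 0},{"hand": -0.6,"x": 0,"y": 0,"z": 0,"wx": 0,"wy": 0,"wz": 0}]}}

```text
time_s: 26.2
tcp_pos: [0.546, -0.3222, 0.129]
tcp_rot: [0.002, -0.09, 0.996, -0.003]
ft_force: [0.5, -0.3, -0.1]
finger_gap: 0.0331
gripper_force: 49.8
```

```bash
python3 - <<'E'
from h import *
plan([.545,-.069,.12],88.36)
E
```

```text
t 26.2 tcp [ 0.546  -0.3222  0.129 ] gap 0.0331 turn [-0.001   0.0008  0.0333] shift [0.041 1.265 0.045] q6 -2.47
```

Request:
{"op": "step_arm", "data": {"commands": [{"hand": -0.6,"x": 0,"y": 0,"z": 0,"wx": 0,"wy": 0,"wz": 0.0167},{"hand": -0.6,"x": 0,"y": 0,"z": 0,"wx": 0,"wy": 0,"wz": 0.0166},{"hand": -0.6,"x": 0.005,"y": 0.125,"z": 0,"wx": 0,"wy": 0,"wz": 0},{"hand": -0.6,"x": 0.005,"y": 0.14,"z": 0,"wx": 0,"wy": 0,"wz": 0},{"hand": -0.6,"x": 0.005,"y": 0.14,"z": 0,"wx": 0,"wy": 0,"wz": 0},{"hand": -0.6,"x": 0.005,"y": 0.14,"z": 0,"wx": 0,"wy": 0,"wz": 0},{"hand": -0.6,"x": 0.005,"y": 0.14,"z": 0,"wx": 0,"wy": 0,"wz": 0},{"hand": -0.6,"x": 0.005,"y": 0.14,"z": 0,"wx": 0,"wy": 0,"wz": 0}]}}

```text
time_s: 27.0
tcp_pos: [0.5428, -0.1547, 0.1233]
tcp_rot: [-0.001, 0.014, 1.0, 0.0]
ft_force: [0.3, -0.3, -0.5]
finger_gap: 0.0329
gripper_force: 49.8
```

Request:
{"op": "step_arm", "data": {"commands": [{"hand": -0.6,"x": 0.005,"y": 0.14,"z": 0,"wx": 0,"wy": 0,"wz": 0},{"hand": -0.6,"x": 0.005,"y": 0.14,"z": 0,"wx": 0,"wy": 0,"wz": 0},{"hand": -0.6,"x": 0,"y": 0.16,"z": 0,"wx": 0,"wy": 0,"wz": 0},{"hand": -0.6,"x": 0,"y": 0,"z": 0,"wx": 0,"wy": 0,"wz": 0},{"hand": -0.6,"x": 0,"y": 0,"z": 0,"wx": 0,"wy": 0,"wz": 0}]}}

```text
time_s: 27.5
tcp_pos: [0.5436, -0.0676, 0.1235]
tcp_rot: [-0.001, 0.014, 1.0, -0.0]
ft_force: [-0.6, -0.8, -0.4]
finger_gap: 0.033
gripper_force: 49.9
```

```bash
python3 - <<'E'
from h import *
plan([.545,-.069,.018],88.36)
E
```

```text
t 27.5 tcp [ 0.5436 -0.0676  0.1235] gap 0.033 turn [-0.     -0.0003  0.0002] shift [-0.007 -0.007  0.527] q6 -1.88
```

Request:
{"op": "step_arm", "data": {"commands": [{"hand": -0.6,"x": -0.007,"y": -0.007,"z": 0.1,"wx": 0,"wy": 0,"wz": 0},{"hand": -0.6,"x": 0,"y": 0,"z": 0.15,"wx": 0,"wy": 0,"wz": 0},{"hand": -0.6,"x": 0,"y": 0,"z": 0.15,"wx": 0,"wy": 0,"wz": 0},{"hand": -0.6,"x": 0,"y": 0,"z": 0.08,"wx": 0,"wy": 0,"wz": 0},{"hand": -0.6,"x": 0,"y": 0,"z": 0.05,"wx": 0,"wy": 0,"wz": 0},{"hand": -0.6,"x": 0,"y": 0,"z": 0,"wx": 0,"wy": 0,"wz": 0},{"hand": 0.15,"x": 0,"y": 0,"z": 0,"wx": 0,"wy": 0,"wz": 0},{"hand": 0.15,"x": 0,"y": 0,"z": 0,"wx": 0,"wy": 0,"wz": 0}]}}

```text
time_s: 28.3
tcp_pos: [0.5454, -0.07, 0.018]
tcp_rot: [-0.0, 0.015, 1.0, -0.0]
ft_force: [-0.0, -0.7, -0.2]
finger_gap: 0.0493
gripper_force: 0.0
```

Request:
{"op": "step_arm", "data": {"commands": [{"hand": 0.15,"x": 0,"y": 0,"z": 0,"wx": 0,"wy": 0,"wz": 0},{"hand": 0.15,"x": 0,"y": 0,"z": -0.1,"wx": 0,"wy": 0,"wz": 0},{"hand": 0.15,"x": 0,"y": 0,"z": -0.2,"wx": 0,"wy": 0,"wz": 0},{"hand": 0.15,"x": 0,"y": 0,"z": -0.2,"wx": 0,"wy": 0,"wz": 0},{"hand": 0.15,"x": 0,"y": 0,"z": 0,"wx": 0,"wy": 0,"wz": 0}]}}

```text
time_s: 28.8
tcp_pos: [0.5475, -0.0702, 0.1228]
tcp_rot: [0.004, 0.014, 1.0, -0.002]
ft_force: [-0.1, 0.7, -1.3]
finger_gap: 0.0489
gripper_force: 0.0
```

```bash
python3 - <<'E'
from kn import *
knobs('wrist',.040);knobs('top'); plan([.545,-.370,.11],88.36)
E
```

```text
wrist white1 0.92 uv [390. 202.] xy [0.5392 0.0074] rect [541.  11.] [37. 37.] 8
wrist white1 0.84 uv [417. 154.] xy [0.5056 0.0237] rect [506.  23.] [37. 36.] 64
wrist white1 0.83 uv [110. 179.] xy [ 0.5166 -0.191 ] rect [ 515. -189.] [34. 42.] 10
wrist white1 0.63 uv [84. 63.] xy [ 0.4414 -0.1943] rect [ 440. -195.] [42. 33.] 88
wrist wood1 0.93 uv [282. 208.] xy [ 0.5417 -0.0702] rect [544. -71.] [34. 36.] 88
top white1 0.67 uv [270. 201.] xy [0.5522 0.0081] rect [542.  12.] [30. 28.] 1
top white1 0.67 uv [353. 249.] xy [ 0.4338 -0.203 ] rect [ 439. -205.] [30. 35.] 1
top white1 0.66 uv [385. 290.] xy [ 0.3318 -0.2829] rect [ 332. -282.] [35. 35.] 90
top white1 0.65 uv [425. 207.] xy [ 0.5421 -0.3864] rect [ 549. -387.] [31. 38.] 1
top white1 0.58 uv [356. 220.] xy [ 0.5065 -0.209 ] rect [ 515. -208.] [18. 28.] 90
top white1 0.46 uv [261. 218.] xy [0.5096 0.0308] rect [509.  31.] [29. 36.] 83
top wood1 0.66 uv [428. 225.] xy [ 0.4963 -0.3916] rect [ 495. -390.] [46. 38.] 89
t 29.1 tcp [ 0.5446 -0.0693  0.1164] gap 0.0489 turn [ 0.0001 -0.0006 -0.    ] shift [-0.045 -1.503  0.032] q6 -1.88
```

Request:
{"op": "step_arm", "data": {"commands": [{"hand": 0.15,"x": 0,"y": 0,"z": 0,"wx": 0,"wy": 0,"wz": 0.0186},{"hand": 0.15,"x": 0,"y": 0,"z": 0,"wx": 0,"wy": 0,"wz": 0.0185},{"hand": 0.15,"x": -0.035,"y": -0.13,"z": 0,"wx": 0,"wy": 0,"wz": 0},{"hand": 0.15,"x": -0.038,"y": -0.14,"z": 0,"wx": 0,"wy": 0,"wz": 0},{"hand": 0.15,"x": -0.038,"y": -0.14,"z": 0,"wx": 0,"wy": 0,"wz": 0},{"hand": 0.15,"x": -0.038,"y": -0.14,"z": 0,"wx": 0,"wy": 0,"wz": 0},{"hand": 0.15,"x": -0.038,"y": -0.14,"z": 0,"wx": 0,"wy": 0,"wz": 0},{"hand": 0.15,"x": -0.038,"y": -0.14,"z": 0,"wx": 0,"wy": 0,"wz": 0}]}}

```text
time_s: 29.9
tcp_pos: [0.5453, -0.2425, 0.1165]
tcp_rot: [-0.002, 0.131, 0.991, 0.0]
ft_force: [-0.3, 0.1, -0.0]
finger_gap: 0.049
gripper_force: 0.0
```

Request:
{"op": "step_arm", "data": {"commands": [{"hand": 0.15,"x": -0.038,"y": -0.14,"z": 0,"wx": 0,"wy": 0,"wz": 0},{"hand": 0.15,"x": -0.038,"y": -0.14,"z": 0,"wx": 0,"wy": 0,"wz": 0},{"hand": 0.15,"x": -0.038,"y": -0.14,"z": 0,"wx": 0,"wy": 0,"wz": 0},{"hand": 0.15,"x": -0.04,"y": -0.14,"z": 0,"wx": 0,"wy": 0,"wz": 0},{"hand": 0.15,"x": 0,"y": 0,"z": 0,"wx": 0,"wy": 0,"wz": 0},{"hand": 0.15,"x": 0,"y": 0,"z": 0,"wx": 0,"wy": 0,"wz": 0}]}}

```text
time_s: 30.5
tcp_pos: [0.546, -0.3575, 0.1163]
tcp_rot: [-0.001, 0.131, 0.991, 0.001]
ft_force: [-0.4, -0.4, 0.6]
finger_gap: 0.0493
gripper_force: 0.0
```

```bash
python3 - <<'E'
from kn import *
print('plant',w('top',(424,153),.065)); print('lip',w('top',(443,205),.014))
knobs('wrist');plan([.546,-.390,.0125],75)
E
```

```text
plant [ 0.6747 -0.3744  0.065 ]
lip [ 0.5483 -0.442   0.014 ]
wrist white1 0.85 uv [239. 230.] xy [ 0.5461 -0.3894] rect [ 547. -390.] [35. 36.] 75
wrist white1 0.81 uv [489. 123.] xy [ 0.5175 -0.2082] rect [ 515. -210.] [44. 34.] 75
wrist white1 0.59 uv [458.  16.] xy [ 0.4492 -0.2206] rect [ 449. -218.] [41. 16.] 75
wrist wood1 0.65 uv [209. 162.] xy [ 0.4941 -0.3945] rect [ 494. -392.] [36. 33.] 85
t 30.6 tcp [ 0.5465 -0.3564  0.1173] gap 0.0489 turn [ 0.     -0.0003  0.0002] shift [-0.041 -0.163  0.524] q6 -2.07
```

Request:
{"op": "step_arm", "data": {"commands": [{"hand": 0.25,"x": -0.043,"y": -0.165,"z": 0,"wx": 0,"wy": 0,"wz": 0},{"hand": 0.25,"x": 0,"y": 0,"z": 0.12,"wx": 0,"wy": 0,"wz": 0},{"hand": 0.25,"x": 0,"y": 0,"z": 0.15,"wx": 0,"wy": 0,"wz": 0},{"hand": 0.25,"x": 0,"y": 0,"z": 0.12,"wx": 0,"wy": 0,"wz": 0},{"hand": 0.25,"x": 0,"y": 0,"z": 0.08,"wx": 0,"wy": 0,"wz": 0},{"hand": 0.25,"x": 0,"y": 0,"z": 0.06,"wx": 0,"wy": 0,"wz": 0},{"hand": 0.25,"x": 0,"y": 0,"z": 0,"wx": 0,"wy": 0,"wz": 0},{"hand": -0.6,"x": 0,"y": 0,"z": 0,"wx": 0,"wy": 0,"wz": 0}], "squeeze": 50}}

```text
time_s: 31.45
tcp_pos: [0.5465, -0.3916, 0.0124]
tcp_rot: [-0.0, 0.13, 0.991, -0.0]
ft_force: [-0.1, -1.3, 0.7]
finger_gap: 0.04
gripper_force: 0.0
```

Request:
{"op": "step_arm", "data": {"commands": [{"hand": -0.6,"x": 0,"y": 0,"z": 0,"wx": 0,"wy": 0,"wz": 0},{"hand": -0.6,"x": 0,"y": 0,"z": 0,"wx": 0,"wy": 0,"wz": 0},{"hand": -0.6,"x": 0,"y": 0,"z": 0,"wx": 0,"wy": 0,"wz": 0},{"hand": -0.6,"x": 0,"y": 0,"z": -0.05,"wx": 0,"wy": 0,"wz": 0},{"hand": -0.6,"x": 0,"y": 0,"z": -0.15,"wx": 0,"wy": 0,"wz": 0},{"hand": -0.6,"x": 0,"y": 0,"z": -0.2,"wx": 0,"wy": 0,"wz": 0},{"hand": -0.6,"x": 0,"y": 0,"z": -0.15,"wx": 0,"wy": 0,"wz": 0},{"hand": -0.6,"x": 0,"y": 0,"z": 0,"wx": 0,"wy": 0,"wz": 0}]}}

```text
time_s: 32.25
tcp_pos: [0.5475, -0.393, 0.1272]
tcp_rot: [0.003, 0.131, 0.991, -0.003]
ft_force: [0.2, -0.7, -1.0]
finger_gap: 0.0337
gripper_force: 49.9
```

```bash
python3 - <<'E'
from h import *
plan([.459,.040,.12],88.36)
E
```

```text
t 32.2 tcp [ 0.5475 -0.393   0.1272] gap 0.0337 turn [-0.0009  0.0009 -0.0371] shift [0.504 2.151 0.036] q6 -2.11
```

Request:
{"op": "step_arm", "data": {"commands": [{"hand": -0.6,"x": 0,"y": 0,"z": 0,"wx": 0,"wy": 0,"wz": -0.0186},{"hand": -0.6,"x": 0,"y": 0,"z": 0,"wx": 0,"wy": 0,"wz": -0.0185},{"hand": -0.6,"x": 0.032,"y": 0.13,"z": 0,"wx": 0,"wy": 0,"wz": 0},{"hand": -0.6,"x": 0.032,"y": 0.135,"z": 0,"wx": 0,"wy": 0,"wz": 0},{"hand": -0.6,"x": 0.032,"y": 0.135,"z": 0,"wx": 0,"wy": 0,"wz": 0},{"hand": -0.6,"x": 0.032,"y": 0.135,"z": 0,"wx": 0,"wy": 0,"wz": 0},{"hand": -0.6,"x": 0.032,"y": 0.135,"z": 0,"wx": 0,"wy": 0,"wz": 0},{"hand": -0.6,"x": 0.032,"y": 0.135,"z": 0,"wx": 0,"wy": 0,"wz": 0}]}}

```text
time_s: 33.05
tcp_pos: [0.5117, -0.2284, 0.1212]
tcp_rot: [-0.001, 0.014, 1.0, 0.0]
ft_force: [0.6, -0.6, -0.6]
finger_gap: 0.0339
gripper_force: 49.9
```

Request:
{"op": "step_arm", "data": {"commands": [{"hand": -0.6,"x": 0.032,"y": 0.135,"z": 0,"wx": 0,"wy": 0,"wz": 0},{"hand": -0.6,"x": 0.032,"y": 0.135,"z": 0,"wx": 0,"wy": 0,"wz": 0},{"hand": -0.6,"x": 0.032,"y": 0.135,"z": 0,"wx": 0,"wy": 0,"wz": 0},{"hand": -0.6,"x": 0.032,"y": 0.135,"z": 0,"wx": 0,"wy": 0,"wz": 0},{"hand": -0.6,"x": 0.032,"y": 0.135,"z": 0,"wx": 0,"wy": 0,"wz": 0},{"hand": -0.6,"x": 0.032,"y": 0.135,"z": 0,"wx": 0,"wy": 0,"wz": 0},{"hand": -0.6,"x": 0.032,"y": 0.135,"z": 0,"wx": 0,"wy": 0,"wz": 0},{"hand": -0.6,"x": 0.032,"y": 0.135,"z": 0,"wx": 0,"wy": 0,"wz": 0}]}}

```text
time_s: 33.85
tcp_pos: [0.4667, -0.0112, 0.1214]
tcp_rot: [-0.001, 0.014, 1.0, 0.0]
ft_force: [0.8, 0.3, -0.7]
finger_gap: 0.0339
gripper_force: 49.9
```

Request:
{"op": "step_arm", "data": {"commands": [{"hand": -0.6,"x": 0.03,"y": 0.135,"z": 0,"wx": 0,"wy": 0,"wz": 0},{"hand": -0.6,"x": 0.03,"y": 0.131,"z": 0,"wx": 0,"wy": 0,"wz": 0},{"hand": -0.6,"x": 0,"y": 0,"z": 0,"wx": 0,"wy": 0,"wz": 0},{"hand": -0.6,"x": 0,"y": 0,"z": 0,"wx": 0,"wy": 0,"wz": 0}]}}

```text
time_s: 34.25
tcp_pos: [0.4568, 0.0414, 0.1216]
tcp_rot: [-0.001, 0.014, 1.0, -0.0]
ft_force: [0.3, 0.3, -1.0]
finger_gap: 0.0338
gripper_force: 49.9
```

```bash
python3 - <<'E'
from kn import *
plan([.459,.040,.0152],88.36)
knobs('wrist',.03)
E
```

```text
t 34.2 tcp [0.4568 0.0414 0.1216] gap 0.0338 turn [-0.     -0.0003  0.0002] shift [-0.011 -0.007  0.532] q6 -1.71
wrist white1 0.95 uv [247. 325.] xy [0.5532 0.0094] rect [555.  11.] [28. 19.] 46
wrist white1 0.86 uv [ 14. 285.] xy [ 0.5105 -0.1753] rect [ 514. -176.] [23. 46.] 75
wrist white1 0.77 uv [280. 287.] xy [0.5183 0.0382] rect [518.  39.] [80. 64.] 0
```

Request:
{"op": "step_arm", "data": {"commands": [{"hand": -0.6,"x": -0.011,"y": -0.007,"z": 0.1,"wx": 0,"wy": 0,"wz": 0},{"hand": -0.6,"x": 0,"y": 0,"z": 0.15,"wx": 0,"wy": 0,"wz": 0},{"hand": -0.6,"x": 0,"y": 0,"z": 0.15,"wx": 0,"wy": 0,"wz": 0},{"hand": -0.6,"x": 0,"y": 0,"z": 0.08,"wx": 0,"wy": 0,"wz": 0},{"hand": -0.6,"x": 0,"y": 0,"z": 0.052,"wx": 0,"wy": 0,"wz": 0},{"hand": -0.6,"x": 0,"y": 0,"z": 0,"wx": 0,"wy": 0,"wz": 0},{"hand": 0.12,"x": 0,"y": 0,"z": 0,"wx": 0,"wy": 0,"wz": 0},{"hand": 0.12,"x": 0,"y": 0,"z": 0,"wx": 0,"wy": 0,"wz": 0}]}}

```text
time_s: 35.2
tcp_pos: [0.4595, 0.0395, 0.0157]
tcp_rot: [-0.0, 0.015, 1.0, -0.0]
ft_force: [0.4, 0.7, -0.3]
finger_gap: 0.0483
gripper_force: 0.0
```

Request:
{"op": "step_arm", "data": {"commands": [{"hand": 0.12,"x": 0,"y": 0,"z": 0,"wx": 0,"wy": 0,"wz": 0},{"hand": 0.12,"x": 0,"y": 0,"z": -0.1,"wx": 0,"wy": 0,"wz": 0},{"hand": 0.12,"x": 0,"y": 0,"z": -0.2,"wx": 0,"wy": 0,"wz": 0},{"hand": 0.12,"x": 0,"y": 0,"z": -0.2,"wx": 0,"wy": 0,"wz": 0},{"hand": 0.12,"x": 0,"y": 0,"z": 0,"wx": 0,"wy": 0,"wz": 0}]}}

```text
time_s: 35.7
tcp_pos: [0.4614, 0.0395, 0.1198]
tcp_rot: [0.004, 0.014, 1.0, -0.001]
ft_force: [0.4, -1.2, -0.7]
finger_gap: 0.0476
gripper_force: 0.0
```

```bash
python3 - <<'E'
from kn import *
knobs('top'); plan([.493,-.392,.116],88.36)
E
```

```text
top white1 0.65 uv [272. 203.] xy [0.5465 0.003 ] rect [543.  13.] [34. 38.] 46
top white1 0.65 uv [146. 156.] xy [0.6615 0.3227] rect [664. 335.] [ 23. 156.] 1
top white1 0.58 uv [386. 292.] xy [ 0.3263 -0.2854] rect [ 331. -283.] [33. 32.] 90
top white1 0.55 uv [351. 216.] xy [ 0.5153 -0.1973] rect [ 518. -198.] [33. 33.] 90
top white1 0.53 uv [354. 247.] xy [ 0.4391 -0.2045] rect [ 439. -205.] [30. 30.] 90
top wood1 0.68 uv [304. 203.] xy [ 0.5474 -0.0772] rect [547. -72.] [33. 33.] 0
top wood1 0.58 uv [425. 226.] xy [ 0.4945 -0.3852] rect [ 493. -390.] [41. 34.] 84
t 35.9 tcp [0.4588 0.0398 0.1149] gap 0.0481 turn [ 0.     -0.0003 -0.    ] shift [-0.233 -2.153 -0.005] q6 -1.71
```

Request:
{"op": "step_arm", "data": {"commands": [{"hand": 0.15,"x": -0.014,"y": -0.12,"z": 0,"wx": 0,"wy": 0,"wz": 0.005},{"hand": 0.15,"x": -0.014,"y": -0.135,"z": 0,"wx": 0,"wy": 0,"wz": 0},{"hand": 0.15,"x": -0.014,"y": -0.135,"z": 0,"wx": 0,"wy": 0,"wz": 0},{"hand": 0.15,"x": -0.014,"y": -0.135,"z": 0,"wx": 0,"wy": 0,"wz": 0},{"hand": 0.15,"x": -0.014,"y": -0.135,"z": 0,"wx": 0,"wy": 0,"wz": 0},{"hand": 0.15,"x": -0.014,"y": -0.135,"z": 0,"wx": 0,"wy": 0,"wz": 0},{"hand": 0.15,"x": -0.014,"y": -0.135,"z": 0,"wx": 0,"wy": 0,"wz": 0},{"hand": 0.15,"x": -0.014,"y": -0.135,"z": 0,"wx": 0,"wy": 0,"wz": 0}]}}

```text
time_s: 36.65
tcp_pos: [0.4688, -0.1749, 0.1137]
tcp_rot: [-0.002, 0.03, 1.0, 0.001]
ft_force: [0.1, -0.1, 0.6]
finger_gap: 0.049
gripper_force: 0.0
```

Request:
{"op": "step_arm", "data": {"commands": [{"hand": 0.15,"x": -0.03,"y": -0.135,"z": 0,"wx": 0,"wy": 0,"wz": 0},{"hand": 0.15,"x": -0.03,"y": -0.135,"z": 0,"wx": 0,"wy": 0,"wz": 0},{"hand": 0.15,"x": -0.03,"y": -0.135,"z": 0,"wx": 0,"wy": 0,"wz": 0},{"hand": 0.15,"x": -0.03,"y": -0.135,"z": 0,"wx": 0,"wy": 0,"wz": 0},{"hand": 0.15,"x": -0.03,"y": -0.135,"z": 0,"wx": 0,"wy": 0,"wz": 0},{"hand": 0.15,"x": -0.03,"y": -0.135,"z": 0,"wx": 0,"wy": 0,"wz": 0},{"hand": 0.15,"x": 0,"y": 0,"z": 0,"wx": 0,"wy": 0,"wz": 0},{"hand": 0.15,"x": 0,"y": 0,"z": 0,"wx": 0,"wy": 0,"wz": 0}]}}

```text
time_s: 37.45
tcp_pos: [0.4951, -0.3376, 0.1135]
tcp_rot: [-0.002, 0.03, 1.0, 0.001]
ft_force: [0.5, 0.2, 0.1]
finger_gap: 0.0491
gripper_force: 0.0
```

```bash
python3 - <<'E'
from kn import *
knobs('wrist');plan([.493,-.392,.0125],86.5)
E
```

```text
wrist white1 0.98 uv [461. 232.] xy [ 0.5119 -0.2101] rect [ 510. -210.] [45. 33.] 45
wrist white1 0.78 uv [465. 124.] xy [ 0.4368 -0.214 ] rect [ 437. -215.] [42. 33.] 86
wrist wood1 0.59 uv [203. 220.] xy [ 0.4916 -0.3933] rect [ 491. -392.] [36. 38.] 84
t 37.6 tcp [ 0.4955 -0.3369  0.1148] gap 0.0491 turn [ 0.0002 -0.0004  0.0003] shift [-0.004 -0.276  0.511] q6 -2.31
```

Request:
{"op": "step_arm", "data": {"commands": [{"hand": 0.2,"x": 0,"y": -0.138,"z": 0,"wx": 0,"wy": 0,"wz": 0.003},{"hand": 0.2,"x": 0,"y": -0.138,"z": 0,"wx": 0,"wy": 0,"wz": 0},{"hand": 0.2,"x": 0,"y": 0,"z": 0.1,"wx": 0,"wy": 0,"wz": 0},{"hand": 0.2,"x": 0,"y": 0,"z": 0.15,"wx": 0,"wy": 0,"wz": 0},{"hand": 0.2,"x": 0,"y": 0,"z": 0.12,"wx": 0,"wy": 0,"wz": 0},{"hand": 0.2,"x": 0,"y": 0,"z": 0.08,"wx": 0,"wy": 0,"wz": 0},{"hand": 0.2,"x": 0,"y": 0,"z": 0.06,"wx": 0,"wy": 0,"wz": 0},{"hand": 0.2,"x": 0,"y": 0,"z": 0,"wx": 0,"wy": 0,"wz": 0}], "squeeze": 50}}

```text
time_s: 38.4
tcp_pos: [0.4914, -0.392, 0.012]
tcp_rot: [-0.002, 0.039, 0.999, 0.001]
ft_force: [-0.5, 0.6, -0.2]
finger_gap: 0.0515
gripper_force: 0.0
```

Request:
{"op": "step_arm", "data": {"commands": [{"hand": -0.6,"x": 0,"y": 0,"z": 0,"wx": 0,"wy": 0,"wz": 0},{"hand": -0.6,"x": 0,"y": 0,"z": 0,"wx": 0,"wy": 0,"wz": 0},{"hand": -0.6,"x": 0,"y": 0,"z": 0,"wx": 0,"wy": 0,"wz": 0},{"hand": -0.6,"x": 0,"y": 0,"z": 0,"wx": 0,"wy": 0,"wz": 0},{"hand": -0.6,"x": 0,"y": 0,"z": -0.1,"wx": 0,"wy": 0,"wz": 0},{"hand": -0.6,"x": 0,"y": 0,"z": -0.2,"wx": 0,"wy": 0,"wz": 0},{"hand": -0.6,"x": 0,"y": 0,"z": -0.2,"wx": 0,"wy": 0,"wz": 0},{"hand": -0.6,"x": 0,"y": 0,"z": 0,"wx": 0,"wy": 0,"wz": 0}]}}

```text
time_s: 39.2
tcp_pos: [0.4935, -0.3948, 0.1191]
tcp_rot: [0.003, 0.039, 0.999, -0.004]
ft_force: [0.5, 0.8, -0.5]
finger_gap: 0.0329
gripper_force: 49.7
```

```bash
python3 - <<'E'
from h import *
plan([.486,-.0676,.12],88.36)
E
```

```text
t 39.2 tcp [ 0.4935 -0.3948  0.1191] gap 0.0329 turn [-0.0012  0.0009 -0.008 ] shift [ 0.084  1.634 -0.005] q6 -2.35
```

Request:
{"op": "step_arm", "data": {"commands": [{"hand": -0.6,"x": 0.007,"y": 0.13,"z": 0,"wx": 0,"wy": 0,"wz": -0.008},{"hand": -0.6,"x": 0.007,"y": 0.136,"z": 0,"wx": 0,"wy": 0,"wz": 0},{"hand": -0.6,"x": 0.007,"y": 0.136,"z": 0,"wx": 0,"wy": 0,"wz": 0},{"hand": -0.6,"x": 0.007,"y": 0.136,"z": 0,"wx": 0,"wy": 0,"wz": 0},{"hand": -0.6,"x": 0.007,"y": 0.136,"z": 0,"wx": 0,"wy": 0,"wz": 0},{"hand": -0.6,"x": 0.007,"y": 0.136,"z": 0,"wx": 0,"wy": 0,"wz": 0},{"hand": -0.6,"x": 0.007,"y": 0.136,"z": 0,"wx": 0,"wy": 0,"wz": 0},{"hand": -0.6,"x": 0.007,"y": 0.136,"z": 0,"wx": 0,"wy": 0,"wz": 0}]}}

```text
time_s: 40.0
tcp_pos: [0.4878, -0.1753, 0.1129]
tcp_rot: [-0.001, 0.014, 1.0, 0.0]
ft_force: [0.2, 0.4, -0.6]
finger_gap: 0.033
gripper_force: 49.8
```

Request:
{"op": "step_arm", "data": {"commands": [{"hand": -0.6,"x": 0.007,"y": 0.136,"z": 0,"wx": 0,"wy": 0,"wz": 0},{"hand": -0.6,"x": 0.007,"y": 0.136,"z": 0,"wx": 0,"wy": 0,"wz": 0},{"hand": -0.6,"x": 0.007,"y": 0.136,"z": 0,"wx": 0,"wy": 0,"wz": 0},{"hand": -0.6,"x": 0.007,"y": 0.136,"z": 0,"wx": 0,"wy": 0,"wz": 0},{"hand": -0.6,"x": 0,"y": 0,"z": 0,"wx": 0,"wy": 0,"wz": 0},{"hand": -0.6,"x": 0,"y": 0,"z": 0,"wx": 0,"wy": 0,"wz": 0}]}}

```text
time_s: 40.6
tcp_pos: [0.4857, -0.0674, 0.1132]
tcp_rot: [-0.001, 0.014, 1.0, -0.0]
ft_force: [-0.2, -1.1, -1.1]
finger_gap: 0.033
gripper_force: 49.8
```

```bash
python3 - <<'E'
from kn import *
knobs('wrist',.035);plan([.486,-.0676,.015],88.36)
E
```

```text
wrist white1 0.98 uv [116. 259.] xy [ 0.5133 -0.191 ] rect [ 511. -191.] [34. 46.] 38
wrist white1 0.82 uv [381. 276.] xy [0.533  0.0057] rect [536.  10.] [42. 33.] 35
wrist white1 0.62 uv [409. 240.] xy [0.5041 0.0246] rect [504.  26.] [38. 40.] 64
wrist white1 0.61 uv [428. 181.] xy [0.4609 0.034 ] rect [462.  36.] [37. 40.] 7
wrist white1 0.6 uv [ 86. 155.] xy [ 0.4367 -0.1987] rect [ 437. -197.] [44. 34.] 88
wrist white1 0.28 uv [282. 283.] xy [ 0.5366 -0.0684] rect [538. -69.] [62. 79.] 87
wrist wood1 0.79 uv [282. 286.] xy [ 0.539 -0.069] rect [538. -69.] [62. 78.] 88
t 40.8 tcp [ 0.4858 -0.0684  0.1132] gap 0.0331 turn [-0.     -0.0002 -0.0002] shift [-0.001  0.004  0.491] q6 -1.92
```

Request:
{"op": "step_arm", "data": {"commands": [{"hand": -0.6,"x": 0,"y": 0,"z": 0.1,"wx": 0,"wy": 0,"wz": 0},{"hand": -0.6,"x": 0,"y": 0,"z": 0.15,"wx": 0,"wy": 0,"wz": 0},{"hand": -0.6,"x": 0,"y": 0,"z": 0.12,"wx": 0,"wy": 0,"wz": 0},{"hand": -0.6,"x": 0,"y": 0,"z": 0.07,"wx": 0,"wy": 0,"wz": 0},{"hand": -0.6,"x": 0,"y": 0,"z": 0.051,"wx": 0,"wy": 0,"wz": 0},{"hand": -0.6,"x": 0,"y": 0,"z": 0,"wx": 0,"wy": 0,"wz": 0},{"hand": 0.12,"x": 0,"y": 0,"z": 0,"wx": 0,"wy": 0,"wz": 0},{"hand": 0.12,"x": 0,"y": 0,"z": 0,"wx": 0,"wy": 0,"wz": 0}]}}

```text
time_s: 41.55
tcp_pos: [0.4858, -0.0679, 0.0153]
tcp_rot: [-0.0, 0.015, 1.0, -0.0]
ft_force: [-0.6, -0.2, 0.3]
finger_gap: 0.0479
gripper_force: 0.0
```

Request:
{"op": "step_arm", "data": {"commands": [{"hand": 0.12,"x": 0,"y": 0,"z": 0,"wx": 0,"wy": 0,"wz": 0},{"hand": 0.12,"x": 0,"y": 0,"z": -0.1,"wx": 0,"wy": 0,"wz": 0},{"hand": 0.12,"x": 0,"y": 0,"z": -0.2,"wx": 0,"wy": 0,"wz": 0},{"hand": 0.12,"x": 0,"y": 0,"z": -0.2,"wx": 0,"wy": 0,"wz": 0},{"hand": 0.12,"x": 0.1,"y": 0.05,"z": -0.2,"wx": 0,"wy": 0,"wz": 0},{"hand": -1,"x": 0.15,"y": 0.08,"z": -0.1,"wx": 0,"wy": 0,"wz": 0},{"hand": -1,"x": 0.15,"y": 0.12,"z": 0,"wx": 0,"wy": 0,"wz": 0},{"hand": -1,"x": 0,"y": 0,"z": 0,"wx": 0,"wy": 0,"wz": 0}]}}

```text
time_s: 42.35
tcp_pos: [0.4042, -0.0131, 0.1758]
tcp_rot: [-0.001, 0.014, 1.0, 0.0]
ft_force: [0.1, 0.1, -0.3]
finger_gap: 0.005
gripper_force: 0.0
```

```bash
python3 - <<'E'
from h import *
a=save('wrist','w9.png');b=cams.get_image('top')[120:310,180:460]; k=K('wrist')
c=np.zeros((600,800,3),np.uint8)
c[:420,:560]=a; c[420:,:265]=cv2.resize(b,(265,180))
cv2.imwrite('pics/m2.png',np.clip(c[:,:,::-1].astype(int)*1.2,0,255).astype(np.uint8))
plan([.37,-.0135,.12],88.36); print(px('wrist',[.4275,-.0149,.05],k))
E
```

```text
t 42.5 tcp [ 0.4073 -0.0151  0.1756] gap 0.0002 turn [-0.0001 -0.      0.0001] shift [0.186 0.003 0.278] q6 -1.87
[282.69441875 224.65259105]
```

View pics/m2.png

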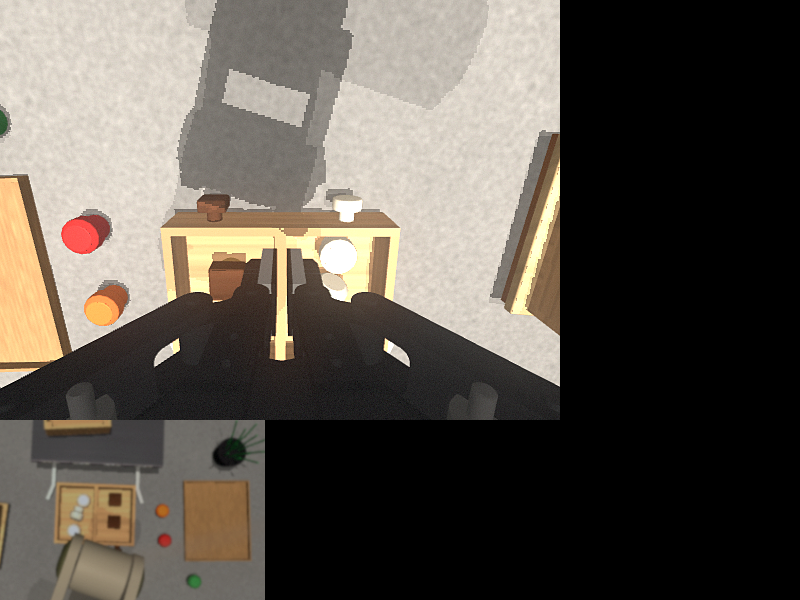

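All three whites are in the left compartment and both woods in the right, and the carton is empty. The gripper is closed, so I lower it in front of the tray.

Request:
{"op": "step_arm", "data": {"commands": [{"hand": -1,"x": 0.1,"y": 0.002,"z": 0,"wx": 0,"wy": 0,"wz": 0},{"hand": -1,"x": 0.086,"y": 0.002,"z": 0.05,"wx": 0,"wy": 0,"wz": 0},{"hand": -1,"x": 0,"y": 0,"z": 0.15,"wx": 0,"wy": 0,"wz": 0},{"hand": -1,"x": 0,"y": 0,"z": 0.15,"wx": 0,"wy": 0,"wz": 0},{"hand": -1,"x": 0,"y": 0,"z": 0.15,"wx": 0,"wy": 0,"wz": 0},{"hand": -1,"x": 0,"y": 0,"z": 0.15,"wx": 0,"wy": 0,"wz": 0},{"hand": -1,"x": 0,"y": 0,"z": 0.13,"wx": 0,"wy": 0,"wz": 0},{"hand": -1,"x": 0,"y": 0,"z": 0,"wx": 0,"wy": 0,"wz": 0}]}}

```text
time_s: 43.25
tcp_pos: [0.3694, -0.0136, 0.0169]
tcp_rot: [-0.003, 0.015, 1.0, 0.001]
ft_force: [-0.5, 0.0, -0.1]
finger_gap: 0.0002
gripper_force: 0.0
```

```bash
python3 - <<'E'
from h import *
plan([.4145,-.0143,.016],88.36);plan([.5856,-.0191,.016],88.36)
E
```

```text
t 43.2 tcp [ 0.3694 -0.0136  0.0169] gap 0.0002 turn [ 0.0003 -0.0011 -0.0001] shift [-0.225  0.003  0.005] q6 -1.9
t 43.2 tcp [ 0.3694 -0.0136  0.0169] gap 0.0002 turn [ 0.0003 -0.0011 -0.0001] shift [-1.081  0.003  0.005] q6 -1.9
```

Approach to contact, then push slowly.

Request:
{"op": "step_arm", "data": {"commands": [{"hand": -1,"x": -0.1,"y": 0,"z": 0,"wx": 0,"wy": -0.001,"wz": 0},{"hand": -1,"x": -0.1,"y": 0,"z": 0,"wx": 0,"wy": 0,"wz": 0},{"hand": -1,"x": -0.02,"y": 0,"z": 0,"wx": 0,"wy": 0,"wz": 0},{"hand": -1,"x": -0.02,"y": 0,"z": 0,"wx": 0,"wy": 0,"wz": 0},{"hand": -1,"x": -0.03,"y": 0,"z": 0,"wx": 0,"wy": 0,"wz": 0},{"hand": -1,"x": -0.03,"y": 0,"z": 0,"wx": 0,"wy": 0,"wz": 0},{"hand": -1,"x": -0.03,"y": 0,"z": 0,"wx": 0,"wy": 0,"wz": 0},{"hand": -1,"x": -0.03,"y": 0,"z": 0,"wx": 0,"wy": 0,"wz": 0}]}}

```text
time_s: 44.05
tcp_pos: [0.4417, -0.0153, 0.0196]
tcp_rot: [0.002, 0.014, 1.0, 0.0]
ft_force: [-5.5, 0.5, 1.3]
finger_gap: -0.0004
gripper_force: 2.3
```

```bash
python3 - <<'E'
from kn import *
plan([.5856,-.0191,.016],88.36);print(monitor.read_state()['ft_force']);k=K('wrist')
for d in silhouettes('tray','wrist')[:1] if cams.get_image('wrist') is not None else 0:
  m=d['region'];ys,xs=np.nonzero(m);print(d['p'],xs.min(),xs.max(),ys.min())
E
```

```text
t 44.0 tcp [ 0.4417 -0.0153  0.0196] gap -0.0004 turn [ 0.      0.0006 -0.    ] shift [-0.72   0.002  0.018] q6 -1.85
[-5.5284  0.5387  1.2627]
0.92 22 544 241
```

Request:
{"op": "step_arm", "data": {"commands": [{"hand": -1,"x": -0.03,"y": 0,"z": 0,"wx": 0,"wy": 0,"wz": 0},{"hand": -1,"x": -0.03,"y": 0,"z": 0,"wx": 0,"wy": 0,"wz": 0},{"hand": -1,"x": -0.03,"y": 0,"z": 0,"wx": 0,"wy": 0,"wz": 0},{"hand": -1,"x": -0.03,"y": 0,"z": 0,"wx": 0,"wy": 0,"wz": 0},{"hand": -1,"x": -0.03,"y": 0,"z": 0,"wx": 0,"wy": 0,"wz": 0},{"hand": -1,"x": -0.03,"y": 0,"z": 0,"wx": 0,"wy": 0,"wz": 0},{"hand": -1,"x": -0.03,"y": 0,"z": 0,"wx": 0,"wy": 0,"wz": 0},{"hand": -1,"x": -0.03,"y": 0,"z": 0,"wx": 0,"wy": 0,"wz": 0}]}}

```text
time_s: 44.95
tcp_pos: [0.4903, -0.0168, 0.0197]
tcp_rot: [0.002, 0.014, 1.0, -0.0]
ft_force: [-2.0, -0.2, -1.6]
finger_gap: 0.0002
gripper_force: 1.2
```

Request:
{"op": "step_arm", "data": {"commands": [{"hand": -1,"x": -0.03,"y": 0,"z": 0,"wx": 0,"wy": 0,"wz": 0},{"hand": -1,"x": -0.03,"y": 0,"z": 0,"wx": 0,"wy": 0,"wz": 0},{"hand": -1,"x": -0.03,"y": 0,"z": 0,"wx": 0,"wy": 0,"wz": 0},{"hand": -1,"x": -0.03,"y": 0,"z": 0,"wx": 0,"wy": 0,"wz": 0},{"hand": -1,"x": -0.03,"y": 0,"z": 0,"wx": 0,"wy": 0,"wz": 0},{"hand": -1,"x": -0.03,"y": 0,"z": 0,"wx": 0,"wy": 0,"wz": 0},{"hand": -1,"x": -0.03,"y": 0,"z": 0,"wx": 0,"wy": 0,"wz": 0}]}}

```text
time_s: 45.65
tcp_pos: [0.5323, -0.018, 0.0199]
tcp_rot: [0.002, 0.014, 1.0, -0.0]
ft_force: [-2.1, -0.4, -1.5]
finger_gap: 0.0002
gripper_force: 1.2
```

```bash
python3 - <<'E'
from kn import *
plan([.5856,-.0191,.016],88.36)
E
```

```text
t 45.6 tcp [ 0.5323 -0.018   0.0199] gap 0.0002 turn [ 0.      0.0008 -0.    ] shift [-0.266  0.002  0.02 ] q6 -1.8
```

Request:
{"op": "step_arm", "data": {"commands": [{"hand": -1,"x": -0.03,"y": 0,"z": 0,"wx": 0,"wy": 0,"wz": 0},{"hand": -1,"x": -0.03,"y": 0,"z": 0,"wx": 0,"wy": 0,"wz": 0},{"hand": -1,"x": -0.03,"y": 0,"z": 0,"wx": 0,"wy": 0,"wz": 0},{"hand": -1,"x": -0.03,"y": 0,"z": 0,"wx": 0,"wy": 0,"wz": 0},{"hand": -1,"x": -0.03,"y": 0,"z": 0,"wx": 0,"wy": 0,"wz": 0},{"hand": -1,"x": -0.03,"y": 0,"z": 0,"wx": 0,"wy": 0,"wz": 0},{"hand": -1,"x": -0.02,"y": 0,"z": 0,"wx": 0,"wy": 0,"wz": 0},{"hand": -1,"x": -0.01,"y": 0,"z": 0,"wx": 0,"wy": 0,"wz": 0}]}}

```text
time_s: 46.45
tcp_pos: [0.5742, -0.0192, 0.0202]
tcp_rot: [0.003, 0.014, 1.0, -0.0]
ft_force: [-3.8, -0.3, 0.7]
finger_gap: 0.0001
gripper_force: 1.7
```

Request:
{"op": "step_arm", "data": {"commands": [{"hand": -1,"x": -0.01,"y": 0,"z": 0,"wx": 0,"wy": 0,"wz": 0},{"hand": -1,"x": -0.01,"y": 0,"z": 0,"wx": 0,"wy": 0,"wz": 0},{"hand": -1,"x": -0.01,"y": 0,"z": 0,"wx": 0,"wy": 0,"wz": 0}]}}

```text
time_s: 46.75
tcp_pos: [0.5799, -0.0194, 0.0202]
tcp_rot: [0.002, 0.014, 1.0, -0.0]
ft_force: [-2.5, 0.4, -0.8]
finger_gap: -0.0001
gripper_force: 1.2
```

```bash
python3 - <<'E'
from kn import *
plan([.5856,-.0191,.016],88.36)
E
```

```text
t 46.8 tcp [ 0.5799 -0.0194  0.0202] gap -0.0001 turn [ 0.      0.0008 -0.    ] shift [-0.029  0.002  0.021] q6 -1.78
```

Small steps, watching for the force rise at the stop.

Request:
{"op": "step_arm", "data": {"commands": [{"hand": -1,"x": -0.01,"y": 0,"z": 0,"wx": 0,"wy": 0,"wz": 0},{"hand": -1,"x": -0.01,"y": 0,"z": 0,"wx": 0,"wy": 0,"wz": 0}]}}

```text
time_s: 46.95
tcp_pos: [0.584, -0.0195, 0.0202]
tcp_rot: [0.003, 0.014, 1.0, -0.0]
ft_force: [-3.1, 0.9, -0.8]
finger_gap: -0.0002
gripper_force: 1.2
```

Request:
{"op": "step_arm", "data": {"commands": [{"hand": -1,"x": -0.005,"y": 0,"z": 0,"wx": 0,"wy": 0,"wz": 0},{"hand": -1,"x": -0.005,"y": 0,"z": 0,"wx": 0,"wy": 0,"wz": 0}]}}

```text
time_s: 47.15
tcp_pos: [0.5857, -0.0195, 0.0202]
tcp_rot: [0.002, 0.014, 1.0, 0.0]
ft_force: [-6.1, 0.5, 1.1]
finger_gap: -0.0
gripper_force: 3.2
```

Request:
{"op": "step_arm", "data": {"commands": [{"hand": -1,"x": -0.005,"y": 0,"z": 0,"wx": 0,"wy": 0,"wz": 0},{"hand": -1,"x": -0.005,"y": 0,"z": 0,"wx": 0,"wy": 0,"wz": 0}]}}

```text
time_s: 47.35
tcp_pos: [0.586, -0.0191, 0.0202]
tcp_rot: [0.0, 0.014, 1.0, 0.0]
ft_force: [-13.2, 3.0, 6.6]
finger_gap: -0.0003
gripper_force: 6.6
```

Request:
{"op": "step_arm", "data": {"commands": [{"hand": -1,"x": -0.003,"y": 0,"z": 0,"wx": 0,"wy": 0,"wz": 0},{"hand": -1,"x": 0,"y": 0,"z": 0,"wx": 0,"wy": 0,"wz": 0}]}}

```text
time_s: 47.55
tcp_pos: [0.5862, -0.0189, 0.0202]
tcp_rot: [-0.0, 0.014, 1.0, 0.001]
ft_force: [-13.0, 2.3, 6.1]
finger_gap: 0.0004
gripper_force: 6.4
```

The tool has stopped at x=0.586, as predicted, with the force up to 13 N. The tray is against the stop, so I back off and check.

Request:
{"op": "step_arm", "data": {"commands": [{"hand": -1,"x": 0.03,"y": 0,"z": 0,"wx": 0,"wy": 0,"wz": 0},{"hand": -1,"x": 0.1,"y": 0,"z": 0,"wx": 0,"wy": 0,"wz": 0},{"hand": -1,"x": 0.2,"y": 0,"z": 0,"wx": 0,"wy": 0,"wz": 0},{"hand": -1,"x": 0.2,"y": 0,"z": -0.1,"wx": 0,"wy": 0,"wz": 0},{"hand": -1,"x": 0.2,"y": 0,"z": -0.2,"wx": 0,"wy": 0,"wz": 0},{"hand": -1,"x": 0.15,"y": 0,"z": -0.2,"wx": 0,"wy": 0,"wz": 0},{"hand": -1,"x": 0,"y": 0,"z": -0.2,"wx": 0,"wy": 0,"wz": 0},{"hand": -1,"x": 0,"y": 0,"z": 0,"wx": 0,"wy": 0,"wz": 0}]}}

```text
time_s: 48.35
tcp_pos: [0.4187, -0.0155, 0.1596]
tcp_rot: [0.008, 0.015, 1.0, -0.002]
ft_force: [0.1, -1.4, -0.5]
finger_gap: -0.0001
gripper_force: 0.0
```

```bash
python3 - <<'E'
from h import *
s=cams.get_image('side')[100:400,200:480]; b=cams.get_image('top')[70:270,60:460]
c=np.zeros((600,800,3),np.uint8); c[:600,:400][:428]=cv2.resize(s,(400,428)); c[:300,400:]=cv2.resize(b,(400,200))[:200].repeat(1,0) if 0 else 0
c[:200,400:]=b; a=save('wrist','w10.png'); c[200:500,400:]=cv2.resize(a,(400,300))
cv2.imwrite('pics/m3.png',np.clip(c[:,:,::-1].astype(int)*1.3,0,255).astype(np.uint8))
k=K('wrist'); cc,ss=np.cos(-.0286),np.sin(-.0286)
for x,y in[(-.04,.105),(-.04,-.105)]: print((px('wrist',[.6366+cc*x-ss*y,-.0206+ss*x+cc*y,.05],k)*[400/560,300/420]+[400,200]))
E
```

```text
[681.03778901 479.25396681]
[522.4552297  479.37079833]
```

View pics/m3.png

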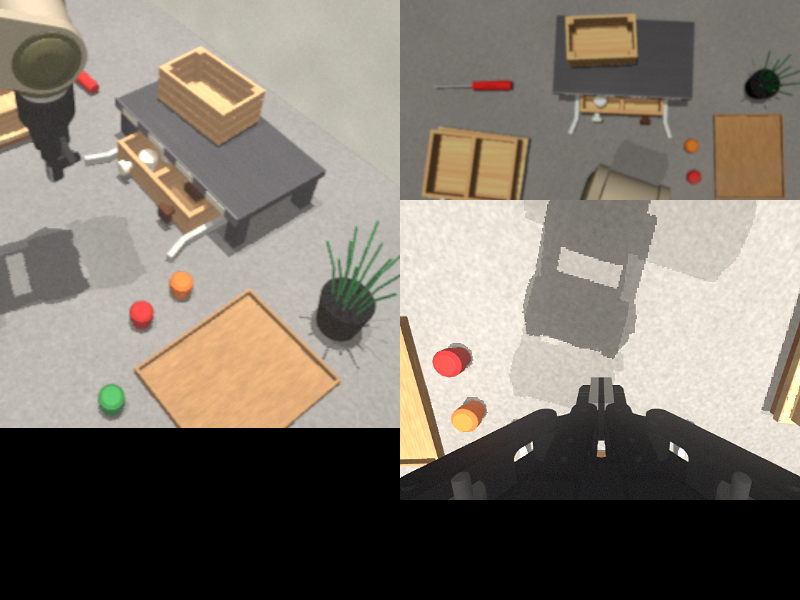

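Side and top views: the tray is under the shelf with white and wood in their own compartments, the bystanders are in place and the carton is empty. One numeric check of the front rim before handing in.

```bash
python3 - <<'E'
from h import *
cc,ss=np.cos(-.0286),np.sin(-.0286)
for x in(-.04,-.05):
  for y in(.105,-.105): print(x,px('top',[.6366+cc*x-ss*y,-.0206+ss*x+cc*y,.05])-[60,70]+[400,0])
im=cams.get_image('top')
for col in(215+60-0,):
  pass
for y in(.03,-.03):
  c=int(px('top',[.5966,-.0206+y,.05])[0]); print(c-60+400,[(r-70,int(im[r,c,0]),int(im[r,c,2])) for r in range(178,196)])
E
```

```text
-0.04 [579.26482732 111.43781719]
-0.04 [663.03738596 114.81611044]
-0.05 [579.08839957 115.41654968]
-0.05 [662.91301744 118.78543741]
609 [(108, 146, 77), (109, 148, 77), (110, 145, 74), (111, 140, 71), (112, 119, 59), (113, 87, 44), (114, 63, 41), (115, 61, 51), (116, 75, 69), (117, 87, 81), (118, 93, 87), (119, 93, 86), (120, 92, 86), (121, 91, 85), (122, 92, 86), (123, 93, 86), (124, 91, 85), (125, 94, 87)]
633 [(108, 146, 80), (109, 145, 76), (110, 145, 73), (111, 145, 73), (112, 141, 70), (113, 121, 60), (114, 88, 44), (115, 63, 40), (116, 61, 51), (117, 75, 69), (118, 86, 79), (119, 90, 84), (120, 92, 85), (121, 91, 85), (122, 91, 85), (123, 90, 85), (124, 92, 86), (125, 92, 84)]
```

The rim edge is at row 112.5 where 112.6 was predicted, so the tray is home.

```bash
python3 -c "
from h import *
print(workorder.job_done())"
```

```text
the job is handed in; nothing more can be done
None
```

The job is handed in, but no verdict came back: in my last checks the tray was home against the back stop, with all three white knobs in the left compartment and both wooden ones in the right (one white is lying on its side), and the lower tray, crate, plant and screwdriver looked undisturbed.

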